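Open the specimen pot, spread the mounts and float the platform

ROBOT

A 7-joint arm with a two-finger parallel gripper is mounted at the origin on the work surface. World frame = base frame: x ahead of the robot, y to its left, z up, the work surface at z = 0. Lengths are in m, angles in rad, forces in N, time in s.
With the tool pointing down it reaches from about 0.425 to 0.975 m from the base axis. Payload 16.7 kg.
Tool frame: the origin (TCP) lies at the very end of the fingers, on their centre line; the grasp point (between the pads) lies env.grip_point_offset behind it (env.grip_point_offset is the distance from the TCP to the grasp point, in m); z points along the fingers, y is the line along which they close (so a half turn about z gives the same grasp; the last joint's range is limited). The gripper opens to 85 mm and grips with 20 to 120 N. Pads are 22 mm wide; open, the fingers measure 114 mm over their backs; the gripper's body (76 mm by 85 mm) begins 54 mm behind the grasp point. The pads swing forward as they close: fully open they stand 13 mm farther back than shut.
Start: joints at [0.961, 0.426, 0.074, 1.606, -0.034, 1.111, -0.067], TCP at [0.3, -0.605, 0.231] pointing down, gripper open.
Joint ranges: [-2.85, 2.85], [-0.5, 2.14], [-1.23, 1.37], [0.21, 2.46], [-1.02, 4.16], [0.16, 2.05], [-2.73, 2.73]. Speed limits (rad/s): [1.89, 1.89, 2.39, 2.39, 3.01, 3.01, 3.01].

INTERFACE

Orientations are given as a 3x3 rotation matrix whose columns are the frame's x, y, z axes.
In Python, from workcell import readout, cams, order, env gives the robot as it stands.
- The arm moves only by the shell command python3 -m crank 'ROWS'. ROWS is text: rows parted by semicolons, each of 7 numbers parted by spaces: the turn, a rotation vector about the tool's x, y, z in degrees, then the shift along the tool's x, y, z in mm, then the closure in counts, from 0 (fully open) to 255 (shut). In form: wx wy wz dx dy dz grip; .... A call has exactly 5 rows; each row is the pose to reach, as a shift and turn from the pose commanded when the call began, along the tool's axes at that moment; what a row does not reach only later rows make up. A row lasts 1/10 s, in which the tool goes at most 50 mm and 8.59 degrees, less where a joint would pass 70% of its speed; a pose out of reach is approached as far as the arm can. A call with a gripper value outside its range is refused whole. The fingers move at their own pace and stop on an object; the grip force is fixed at half the most. Time passes only in rows, so rows that repeat a pose let the fingers close, or fill a call up. It gives the time, the measured TCP pose, the force, the opening and the grip force at its end, in the units of the state.
- readout.read_state(): the state, without advancing time (a new reading comes with each control period).
- cams.read_camera(name): name is "side" or "top"; returns a dict with "color" (480x640x3 uint8, red, green, blue), "depth" (480x640 float32, m along the optical axis (not along the pixel's ray), 0 where there is no reading), "fx", "fy", "cx", "cy" (pixels), "T" (4x4, takes a point from camera to world coordinates). Camera axes: x right, y up, looking along -z (the intrinsics and any distortion apply to the point x, -y, -z); pixel columns grow to the right and rows downward; lengths in m; the calibration is good to about 2 mm. A picture is of the moment at which its call begins.
- order.sign_off(): hands the job in; it is judged then, once.
The state is a dict: "t": time; "qpos": joint angles; "qvel": joint speeds; "joint_efforts": joint torques, N m; "ee_pos": TCP position; "tool_rot": TCP orientation; "contact_force": force on the tool from outside, world axes, zero at the start; "torque": the same for the moment, N m; "width": finger opening in m; "gripper_force": force on a finger pad.
Only numpy, scipy, OpenCV 4.12 (cv2) and the standard library are available. Lean on these libraries where they do the work, as an engineer would, in place of code of your own. Each camera call takes 0.05 s, during which the arm holds its last target. There are 200 camera calls.

TASK

Get the batch of resin-mounted specimens ready for imaging: squeeze the two side tabs of the pot's safety lid together, turn it anticlockwise off its neck and lay it right way up in the middle of the round mat. Spread the heaped specimens over the pot's floor in one even layer, each flat on one of its round end faces with at least a centimetre of clear floor between it and any other. Only then push the platform's air-valve lever over its stiff last detent into the far FLOAT notch, leaving the camera box and the eyepiece as they stand.

Things in the scene. Friction and masses are not known exactly. Their poses are not given: they have to be found in the camera images.
- lid_grip (a point): Middle of the raised grip at the centre of the pot's white safety lid, 22 mm above the lid's top face; z is up out of the lid. On each side of the grip's core, towards +y and -y of this frame, stands a ribbed grey spring tab, 26 mm wide (along x), 9 mm thick, from 3 to 34 mm above the lid's top face. Over both tabs it measures 62 mm; squeezed together, 44 mm.
- lid: The lid itself: a round disc 251 mm across, 5 mm thick, with a 15 mm skirt; 0.2 to 0.4 kg, loose but locked on the pot at the start. Origin on the underside of the disc, 15 mm above the skirt's edge. With both tabs squeezed it turns easily, anticlockwise seen from above; three bayonet lugs come free between 28 and 90 degrees of turn (45 is good), then it lifts straight off.
- tab_a (a joint): How far the lid's +y tab is squeezed inward, m: 0 out, 0.009 fully in; about 9 N at full travel. It is one piece with a flat bolt under the lid that stands behind a rib inside the pot's rim. Until both tabs are in by 0.007 the lid turns only a degree, and before 28 degrees it lifts only 1.5 mm.
- tab_b (a joint): The same for the lid's -y tab. Both tabs spring out again when let go.
- pot_floor (a point): Centre of the inner floor of the round white pot, z up. Inside it is 220 mm across with a 5 mm wall; its rim is 48 mm above this floor, and the floor 56 mm above the bench. The pot is fixed. Two ribs stand 8 mm in from the wall just under the rim, on the pot's +y and -y sides. While the lid is locked on, this frame and the lid's have the same axes.
- platform: Square aluminium vibration-isolation platform, 300 x 300 mm, top 50 mm above the bench, fixed; the pot is bolted to its middle. Origin under its centre.
- mat_top (a point): Centre of the top of the thin round blue mat for the lid, fixed on the bench on one side of the platform (left or right): 260 mm across, top 3 mm above the bench. A lid lying on it has its grip point 45 mm above the bench.
- lever_knob (a point): Centre of the black ball knob (32 mm across) on the lever of the platform's grey air-valve block, which is fixed on the bench on the other side of the platform (110 x 75 x 55 mm). The lever is a 10 mm steel rod, 115 mm from pivot to knob centre.
- lever_pivot (a point): The lever's pivot, on top of the valve block, 55 mm above the bench. Its axes are the block's: the lever turns about y, swinging towards +x (away from the robot). At joint value q the knob's centre is at x = 0.115 sin(q - 0.5), y = 0, z = 0.115 cos(q - 0.5) from here.
- lever (a joint): Lever angle, rad. It springs into three notches: PARK at 0, LIFT at 0.45 and FLOAT at 1.0 (end stop 1.08). From PARK to LIFT takes about 3 N at the knob; the detent between LIFT and FLOAT, stiffest at about 0.55, takes about 8 N; past 0.72 it snaps over. It starts in PARK.
- mount1_mid (a point): Centre of a resin-mounted specimen: a black cylinder 32 mm across and 20 mm high, 30 g, with a small metal disc in its end faces; z is its axis. Always there. Seven to nine of them lie heaped two high in the middle of the pot at the start; lying flat on the pot's floor its centre is 10 mm above it.
- mount2_mid (a point): Another such specimen (always there).
- mount3_mid (a point): Another such specimen (always there).
- mount4_mid (a point): Another such specimen (always there).
- mount5_mid (a point): Another such specimen (may be absent).
- mount6_mid (a point): Another such specimen (may be absent).
- mount7_mid (a point): Another such specimen (may be absent).
- mount8_mid (a point): Another such specimen (may be absent).
- mount9_mid (a point): Another such specimen (may be absent).
- camera_box: Bystander: small black camera control box, 50 x 76 x 32 mm, origin under its centre.
- eyepiece: Bystander: black microscope eyepiece standing on the bench, 44 mm across, 62 mm high, origin under its centre.

How it is judged:
By the outcome, as a careful person would: the job done as asked, in the order asked, and still so for the second after the job is handed in, with the robot touching nothing.
Of mount5, mount6, mount7, mount8, mount9 only 3 to 5 are there at a start; the rules pass over those that are not, and their reading is None.
At some moment in a run one of mount1, mount2, mount3, mount4, mount5, mount6, mount7, mount8, mount9 may be knocked a few centimetres aside while the robot is not near it.
Once in a run the grip may slacken for a moment while it holds something.
It also fails if it takes over 208 s, if anything falls off the work surface, if the arm or the gripper's body presses on something with over 40 N, if the wrist force passes 120 N, or if a joint passes its speed limit or range.

## Working session

There is one attempt and no reset: what is moved stays moved. The work goes in short steps, Python scripts to look and compute and a shell command to move; the robot and the scene stay as the last step left them, time stands still between calls to the robot, and variables do not carry over. Pictures are saved under pics/ and viewed, at most 14 in all, crops included, and the job is handed in when it is done.

```bash
ls; mkdir -p pics
cat > h.py <<'E'
import numpy as np, cv2
from workcell import readout, cams, order, env
def grab(n,save=None):
    c=cams.read_camera(n)
    if save: cv2.imwrite('pics/'+save,c['color'][:,:,::-1])
    return c
def pts(c):
    h,w=c['depth'].shape; u,v=np.meshgrid(np.arange(w),np.arange(h)); d=c['depth'].astype(float)
    P=np.stack([(u-c['cx'])/c['fx']*d,-(v-c['cy'])/c['fy']*d,-d],-1)
    W=P@c['T'][:3,:3].T+c['T'][:3,3]; W[d<=0]=np.nan
    return W
def ray(c,u,v,z):
    r=c['T'][:3,:3]@np.array([(u-c['cx'])/c['fx'],-(v-c['cy'])/c['fy'],-1]); o=c['T'][:3,3]
    return o+r*(z-o[2])/r[2]
E
python3 - <<'E'
from h import *
s=readout.read_state()
for k in s: print(k,np.round(s[k],3))
print(env.grip_point_offset,[a for a in dir(env) if a[0]!='_'])
for n in('top','side'):
    c=grab(n,n+'1.png'); print(c['fx'],c['fy'],c['cx'],c['cy'],np.round(c['T'],3),c.keys())
E
```

```text
pics
t 0.0
qpos [ 0.961  0.427  0.074  1.607 -0.034  1.111 -0.067]
qvel [-0.     0.002  0.     0.    -0.001  0.     0.   ]
joint_efforts [-4.0000e-03 -9.4983e+01  3.7590e+00 -4.6350e+01  1.9000e-02  1.0000e-02
  0.0000e+00]
ee_pos [ 0.3   -0.604  0.231]
tool_rot [[ 0.896  0.445 -0.001]
 [ 0.445 -0.896  0.001]
 [-0.    -0.001 -1.   ]]
contact_force [-0.167 -0.261 -0.343]
torque [-0.082 -0.01  -0.027]
gripper_force 0.0
width 0.085
0.0187 ['Unreachable', 'grip_point_offset']
494.7787215995596 494.7787215995596 317.320518672875 236.4356331550283 [[-0.148  0.965 -0.214  0.307]
 [-0.989 -0.146  0.027  0.026]
 [-0.005  0.216  0.976  1.301]
 [ 0.     0.     0.     1.   ]] dict_keys(['color', 'depth', 'fx', 'fy', 'cx', 'cy', 'T'])
581.4369855050435 581.4369855050435 310.1526965193055 242.0139379899566 [[-0.978  0.113 -0.173  0.292]
 [-0.206 -0.525  0.826  1.177]
 [ 0.002  0.843  0.537  0.874]
 [ 0.     0.     0.     1.   ]] dict_keys(['color', 'depth', 'fx', 'fy', 'cx', 'cy', 'T'])
```

View pics/top1.png

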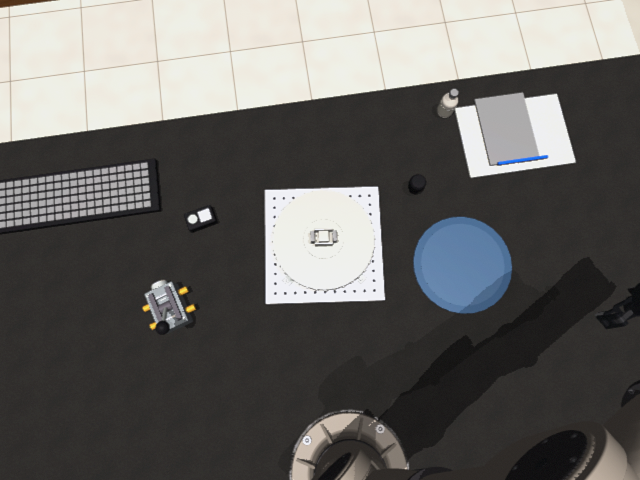

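View pics/side1.png

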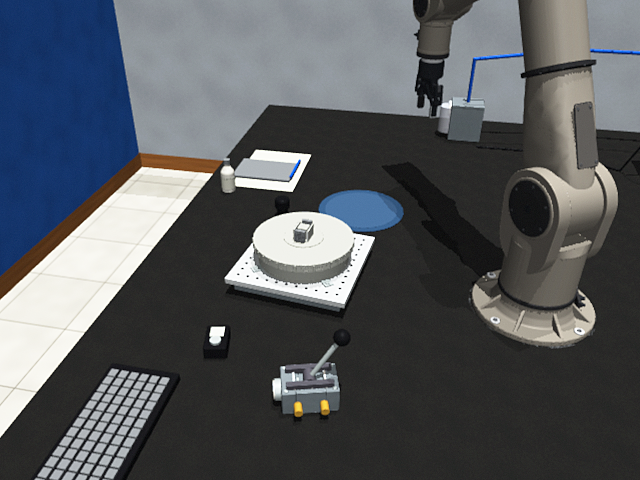

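The top view shows the lid at (323,238) with its tabs to left and right of the grip, the mat at (463,264) and the valve block at (167,307) with the knob at (162,327). The eyepiece is at (417,184) and the camera box at (201,218). The side view agrees with this.

Run:
```python
from h import *
c=grab('top'); W=pts(c); I=c['color'].astype(int); r,g,b=I[...,0],I[...,1],I[...,2]
def fit(m,z,name):
    cs,_=cv2.findContours(m.astype(np.uint8),0,1); k=max(cs,key=cv2.contourArea)
    p=np.array([ray(c,u,v,z) for u,v in k[:,0]])[:,:2].astype(np.float32)
    print(name,'circle',cv2.minEnclosingCircle(p),'rect',cv2.minAreaRect(p)); return p
fit((b>r+40)&(np.abs(W[...,2])<.03)&(W[...,0]<.85),.003,'mat')
near=(np.abs(W[...,0]-.55)<.25)&(np.abs(W[...,1])<.25)
fit(near&(W[...,2]>.095)&(W[...,2]<.12),.109,'lid')
fit(near&(W[...,2]>.03),.05,'platform')
m=near&(W[...,2]>.122); q=W[m]; print('grip',m.sum(),q.mean(0),q[:,2].max(),np.median(W[near&(W[...,2]>.095)&(W[...,2]<.12)][:,2]))
fit(m,.14,'grip')
v,u=np.where(m); bb=(slice(v.min()-6,v.max()+7),slice(u.min()-8,u.max()+9)); 
big=cv2.resize(c['color'][bb][:,:,::-1],None,fx=14,fy=14,interpolation=0); cv2.imwrite('pics/gripcrop.png',big[:600,:800]); print(bb)
# block and knob
nb=(W[...,1]>.25)&(W[...,1]<.55)&(W[...,0]>.2)&(W[...,0]<.55)
m=nb&(W[...,2]>.035)&(W[...,2]<.075)&(g>70)
fit(m,.055,'block')
m=nb&(W[...,2]>.1); print('high',m.sum(),W[m].mean(0),W[m].max(0)); 
m=nb&(W[...,2]>.13);print('knob',m.sum(),W[m].mean(0),W[m].max(0))
s=grab('side'); Ws=pts(s)
nb=(Ws[...,1]>.25)&(Ws[...,1]<.55)&(Ws[...,0]>.2)&(Ws[...,0]<.55)&(Ws[...,2]>.1)&(s['color'].max(2)<70)
print('knob side',nb.sum(),Ws[nb].mean(0),Ws[nb].max(0),Ws[nb].min(0))
cr=np.vstack([cv2.resize(c['color'][265:345,130:210],(480,480)),]);cr2=cv2.resize(s['color'][320:430,255:365],(480,480))
```

```text
mat circle ((0.4614906311035156, -0.3782523274421692), 0.1297883689403534) rect ((0.46175116300582886, -0.3790283203125), (0.25734683871269226, 0.2546258866786957), 81.398681640625)
lid circle ((0.5604002475738525, -0.020900677889585495), 0.12800893187522888) rect ((0.5603209733963013, -0.0200900137424469), (0.2513728737831116, 0.2519104480743408), 81.38259887695312)
platform circle ((0.5614839792251587, -0.020350143313407898), 0.21004639565944672) rect ((0.5607647895812988, -0.020745903253555298), (0.2997986376285553, 0.3007548749446869), 83.17664337158203)
grip 333 [ 0.56004734 -0.02071386  0.13964924] 0.1494169810949566 0.11036259802502002
grip circle ((0.5597965717315674, -0.019782230257987976), 0.03411312773823738) rect ((0.5596264004707336, -0.01975852996110916), (0.06260174512863159, 0.04182060807943344), 81.41570281982422)
(slice(np.int64(222), np.int64(252), None), slice(np.int64(302), np.int64(345), None))
block circle ((0.46518009901046753, 0.38820305466651917), 0.06486111879348755) rect ((0.4654907286167145, 0.3943285346031189), (0.12374060600996017, 0.07941148430109024), 20.16158103942871)
high 195 [0.40503286 0.3741412  0.15675144] [0.43926542 0.39155642 0.17567272]
knob 168 [0.400994   0.37287634 0.16371383] [0.42178658 0.39155642 0.17567272]
knob side 246 [0.39940538 0.38271573 0.15704398] [0.42467388 0.39316645 0.16988485] [0.38417484 0.36361048 0.10060717]
```

```bash
python3 -m crank 2>&1 | head -5
```

```text
invalid input
```

View pics/gripcrop.png

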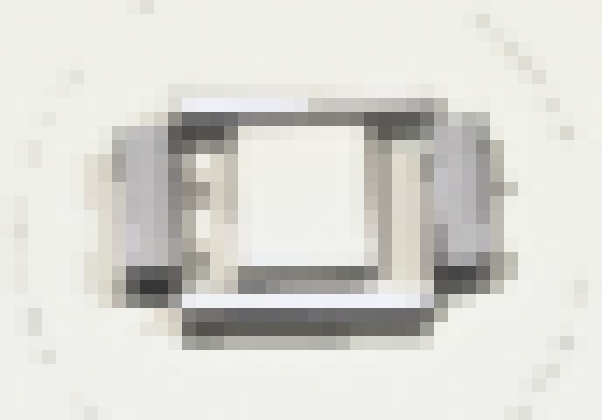

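```bash
python3 -m crank '0 0 0 0 0 -100 0; 0 0 0 0 0 -100 0; 0 0 0 0 0 -100 0; 0 0 0 0 0 -100 0; 0 0 0 0 0 -100 0'
```

```text
t: 0.7
ee_pos: [0.2999, -0.6042, 0.3303]
tool_rot: [[0.896, 0.445, -0.001], [0.445, -0.896, 0.001], [-0.0, -0.002, -1.0]]
contact_force: [-0.6, -0.4, -0.1]
width: 0.0856
gripper_force: 0.0
```

The crop shows the left tab near (145,205) and the right tab near (467,205), level in the image. That puts the squeeze line at about 82° in world axes. Next I go over the lid.

```bash
cat >> h.py <<'E'
def to(x,y,z,yaw=None):
    "shift in tool axes (mm) and tool-z turn (deg) from now to target; yaw = world angle of tool y"
    s=readout.read_state(); R=np.array(s['tool_rot']); d=R.T@(np.array([x,y,z])-s['ee_pos'])*1000
    cur=np.degrees(np.arctan2(R[1,1],R[0,1])); w=0
    if yaw is not None: w=-((yaw-cur+90)%180-90)
    print('shift',np.round(d,1),'wz %.1f'%w,'(yaw %.1f)'%cur,'t %.2f'%s['t'],'q',np.round(s['qpos'],2),'tilt',np.round(R[:2,2],3))
E
python3 -c "
from h import *
to(.5604,-.0203,.25,82)"
```

```text
shift [ 492.9 -407.    80.9] wz 34.4 (yaw -63.6) t 0.70 q [ 0.95  0.36  0.08  1.48 -0.03  1.3  -0.07] tilt [-0.001  0.001]
```

```bash
python3 -m crank '0 0 0 40 -33 6 0; 0 0 0 80 -66 10 0; 0 0 0 115 -95 14 0; 0 0 0 150 -124 20 0; 0 0 0 185 -152 25 0' >/dev/null; python3 -m crank '0 0 0 35 -29 5 0; 0 0 0 70 -58 10 0; 0 0 0 105 -87 15 0; 0 0 0 140 -116 20 0; 0 0 0 170 -140 25 0' >/dev/null; python3 -m crank '0 0 7 35 -29 5 0; 0 0 14 70 -58 10 0; 0 0 21 105 -87 15 0; 0 0 28 138 -115 25 0; 0 0 34.4 138 -115 31 0'; python3 -c "
from h import *
to(.5604,-.0203,.18,82)"
```

```text
t: 2.2
ee_pos: [0.5613, -0.0144, 0.2483]
tool_rot: [[0.991, -0.137, -0.002], [-0.137, -0.991, 0.002], [-0.002, -0.002, -1.0]]
contact_force: [0.2, -0.4, -0.2]
width: 0.0853
gripper_force: 0.0
shift [ 0.   6.2 68.3] wz 0.1 (yaw -97.9) t 2.20 q [ 0.14  0.24 -0.27  1.83  0.07  1.08 -1.86] tilt [-0.002  0.002]
```

```bash
python3 -m crank '0 0 0 0 4 20 0; 0 0 0 0 4 60 0; 0 0 0 0 4 90 0; 0 0 0 0 4 90 0; 0 0 0 0 4 90 0'
python3 - <<'E'
from h import *
to(.5604,-.0203,.114,82)
c=grab('top'); W=pts(c)
E
```

```text
t: 2.7
ee_pos: [0.5598, -0.0247, 0.1602]
tool_rot: [[0.99, -0.139, -0.002], [-0.139, -0.99, 0.0], [-0.002, -0.0, -1.0]]
contact_force: [-0.2, 0.0, 1.0]
width: 0.0854
gripper_force: 0.0
shift [ 0.1 -4.4 46.2] wz 0.0 (yaw -98.0) t 2.70 q [ 0.14  0.33 -0.25  1.92  0.1   0.9  -1.88] tilt [-0.002  0.   ]
```

```bash
python3 -m crank '0 0 0 0 -4.4 15 0; 0 0 0 0 -4.4 30 0; 0 0 0 0 -4.4 40 0; 0 0 0 0 -4.4 45 0; 0 0 0 0 -4.4 45 0'; python3 -m crank '0 0 0 0 0 0 100; 0 0 0 0 0 0 200; 0 0 0 0 0 0 200; 0 0 0 0 0 0 200; 0 0 0 0 0 0 200'; python3 -m crank '0 0 0 0 0 0 200; 0 0 0 0 0 0 200; 0 0 0 0 0 0 200; 0 0 0 0 0 0 200; 0 0 0 0 0 0 200'
```

```text
t: 3.25
ee_pos: [0.5604, -0.0205, 0.1145]
tool_rot: [[0.99, -0.139, -0.001], [-0.139, -0.99, 0.0], [-0.001, 0.0, -1.0]]
contact_force: [-0.8, 0.5, -0.8]
width: 0.0856
gripper_force: 0.0
t: 3.75
ee_pos: [0.5615, -0.0208, 0.1171]
tool_rot: [[0.99, -0.139, 0.002], [-0.139, -0.99, -0.001], [0.002, 0.0, -1.0]]
contact_force: [-5.9, -3.0, 20.6]
width: 0.042
gripper_force: 58.6
t: 4.25
ee_pos: [0.5615, -0.0208, 0.1171]
tool_rot: [[0.99, -0.139, 0.002], [-0.139, -0.99, -0.001], [0.002, 0.0, -1.0]]
contact_force: [-5.9, -2.5, 20.6]
width: 0.042
gripper_force: 58.6
```

```bash
python3 -m crank '0 0 0 0 0 -2 200; 0 0 0 0 0 -3 200; 0 0 -3 0 0 -3 200; 0 0 -8 0 0 -3 200; 0 0 -13 0 0 -3 200'; python3 -m crank '0 0 -6 0 0 0 200; 0 0 -12 0 0 0 200; 0 0 -18 0 0 0 200; 0 0 -24 0 0 0 200; 0 0 -30 0 0 0 200';python3 -m crank '0 0 -4 0 0 0 200; 0 0 -6 0 0 0 200; 0 0 -6 0 0 0 200; 0 0 -6 0 0 0 200; 0 0 -6 0 0 0 200'
python3 - <<'E'
from h import *
c=grab('top','l2.png');s=grab('side')
im=np.hstack([cv2.resize(c['color'][170:310,250:400],(400,373)),cv2.resize(s['color'][180:320,210:360],(400,373))])
cv2.imwrite('pics/turn.png',im[:,:,::-1])
E
```

```text
t: 4.75
ee_pos: [0.5606, -0.0203, 0.1182]
tool_rot: [[0.996, 0.091, -0.0], [0.091, -0.996, 0.0], [-0.0, -0.0, -1.0]]
contact_force: [-0.6, -0.3, -3.2]
width: 0.0414
gripper_force: 61.3
t: 5.25
ee_pos: [0.5606, -0.0205, 0.1181]
tool_rot: [[0.817, 0.577, -0.0], [0.577, -0.817, 0.0], [-0.0, -0.0, -1.0]]
contact_force: [-0.5, -0.3, -3.1]
width: 0.0416
gripper_force: 61.3
t: 5.75
ee_pos: [0.5607, -0.0204, 0.1183]
tool_rot: [[0.755, 0.655, -0.0], [0.655, -0.755, 0.0], [-0.0, -0.0, -1.0]]
contact_force: [-0.4, -0.2, -2.5]
width: 0.0412
gripper_force: 61.3
```

View pics/turn.png

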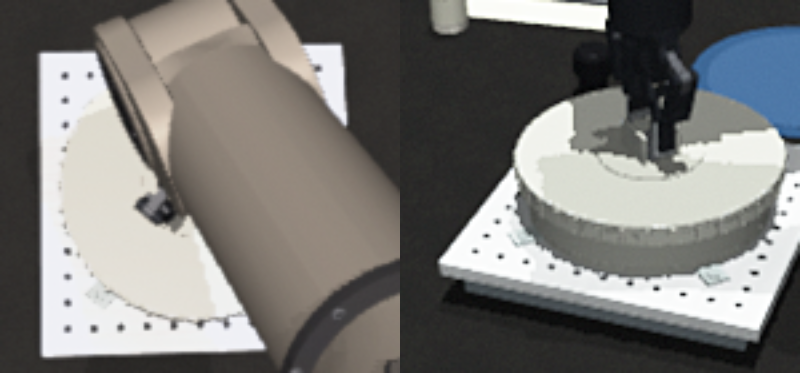

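The side view shows the fingers holding the grip at about (655,130) after 49° of turn. I'll lift gently and watch the force.

```bash
python3 -m crank '0 0 0 0 0 -1 200; 0 0 0 0 0 -2 200; 0 0 0 0 0 -4 200; 0 0 0 0 0 -6 200; 0 0 0 0 0 -6 200';python3 -m crank '0 0 0 0 0 -5 200; 0 0 0 0 0 -15 200; 0 0 0 0 0 -30 200; 0 0 0 0 0 -45 200; 0 0 0 0 0 -60 200'
python3 - <<'E'
from h import *
to(.4616,-.3785,.18)
s=grab('side');W=pts(s);m=(W[...,2]>.13)&(W[...,2]<.24)&(s['color'].min(2)>150)&(abs(W[...,0]-.56)<.14)&(abs(W[...,1]+.02)<.14);print(m.sum(),W[m].mean(0),np.percentile(W[m][:,2],[5,50,95]))
E
```

```text
t: 6.35
ee_pos: [0.561, -0.0204, 0.1247]
tool_rot: [[0.755, 0.656, 0.001], [0.656, -0.755, 0.0], [0.0, 0.0, -1.0]]
contact_force: [-0.2, 0.2, -2.6]
width: 0.0414
gripper_force: 61.3
t: 6.85
ee_pos: [0.561, -0.0204, 0.1862]
tool_rot: [[0.755, 0.656, 0.001], [0.656, -0.755, -0.0], [0.001, 0.001, -1.0]]
contact_force: [0.1, -0.6, -3.3]
width: 0.0416
gripper_force: 61.3
shift [-310.   205.     6.1] wz 0.0 (yaw -49.0) t 6.85 q [ 0.3   0.32 -0.45  1.89  0.17  0.97 -1.09] tilt [ 0.001 -0.   ]
2651 [0.55572714 0.02183028 0.17642657] [0.17393831 0.17634641 0.17887319]
```

```bash
python3 -m crank '0 0 0 -15 10 0 200; 0 0 0 -35 23 0 200; 0 0 0 -60 40 0 200; 0 0 0 -85 56 0 200; 0 0 0 -110 73 0 200';python3 -m crank '0 0 0 -25 16.5 0 200; 0 0 0 -50 33 0 200; 0 0 0 -75 49.5 0 200; 0 0 0 -100 66 0 200; 0 0 0 -125 82.5 0 200';python3 -m crank '0 0 0 -25 16.5 0 200; 0 0 0 -45 30 0 200; 0 0 0 -62 41 0 200; 0 0 0 -75 49.5 0 200; 0 0 0 -75 49.5 0 200'
python3 - <<'E'
from h import *
to(.4616,-.3785,.032)
s=grab('side','mat.png');W=pts(s);m=(W[...,2]>.1)&(W[...,2]<.24)&(s['color'].min(2)>150)&(abs(W[...,0]-.46)<.16)&(abs(W[...,1]+.37)<.16);print(m.sum(),W[m].min(0),W[m].max(0),np.percentile(W[m][:,2],[5,50,95]))
E
```

```text
t: 7.4
ee_pos: [0.5253, -0.1487, 0.1849]
tool_rot: [[0.755, 0.656, 0.001], [0.656, -0.755, -0.0], [0.0, 0.001, -1.0]]
contact_force: [0.4, -0.9, -2.8]
width: 0.0417
gripper_force: 61.3
t: 7.9
ee_pos: [0.4851, -0.2932, 0.1849]
tool_rot: [[0.755, 0.656, 0.001], [0.656, -0.755, -0.0], [0.0, 0.001, -1.0]]
contact_force: [-0.3, -0.4, -2.8]
width: 0.0413
gripper_force: 61.3
t: 8.4
ee_pos: [0.4604, -0.3807, 0.1845]
tool_rot: [[0.756, 0.654, -0.0], [0.654, -0.756, -0.001], [-0.001, 0.0, -1.0]]
contact_force: [-0.4, -0.2, -3.3]
width: 0.0414
gripper_force: 61.3
shift [  2.4  -0.9 152.5] wz 0.0 (yaw -49.2) t 8.40 q [ 0.81  0.36 -0.28  1.82  0.12  0.98 -0.38] tilt [-0.    -0.001]
1271 [ 0.34358645 -0.50276209  0.16081815] [ 0.58500671 -0.25533236  0.23516722] [0.17159664 0.17418509 0.17707802]
```

```bash
python3 -m crank '0 0 0 1 0 15 200; 0 0 0 1 0 45 200; 0 0 0 1 0 75 200; 0 0 0 1 0 105 200; 0 0 0 1 0 125 200';python3 -m crank '0 0 0 0 0 10 200; 0 0 0 0 0 18 200; 0 0 0 0 0 23 200; 0 0 0 0 0 26 200; 0 0 0 0 0 26 200'; python3 -c "
from h import *
to(.4616,-.3785,.032)"
```

```text
t: 8.95
ee_pos: [0.4617, -0.3757, 0.0564]
tool_rot: [[0.754, 0.657, -0.002], [0.657, -0.754, 0.002], [0.0, -0.003, -1.0]]
contact_force: [-0.2, 0.3, -3.4]
width: 0.0418
gripper_force: 61.3
t: 9.45
ee_pos: [0.4623, -0.3779, 0.0336]
tool_rot: [[0.755, 0.656, 0.0], [0.656, -0.755, -0.0], [0.0, 0.0, -1.0]]
contact_force: [0.1, 0.6, -2.6]
width: 0.0414
gripper_force: 61.3
shift [-0.9  0.   1.6] wz 0.0 (yaw -49.0) t 9.45 q [ 0.77  0.55 -0.25  1.91  0.2   0.7  -0.45] tilt [ 0. -0.]
```

```bash
python3 -m crank '0 0 0 0 0 1 200; 0 0 0 0 0 2 200; 0 0 0 0 0 3 200; 0 0 0 0 0 3 200; 0 0 0 0 0 3 200';python3 -m crank '0 0 0 0 0 2 100; 0 0 0 0 0 0 0; 0 0 0 0 0 0 0; 0 0 0 0 0 0 0; 0 0 0 0 0 0 0'; python3 -m crank '0 0 0 0 0 -20 0; 0 0 0 0 0 -60 0; 0 0 0 0 0 -110 0; 0 0 0 0 0 -160 0; 0 0 0 0 0 -200 0'; python3 -m crank '0 0 0 0 0 -40 0; 0 0 0 -30 0 -60 0; 0 0 0 -60 0 -60 0; 0 0 0 -90 0 -60 0; 0 0 0 -120 0 -60 0'
python3 - <<'E'
from h import *
c=grab('top','open_top.png'); s=grab('side')
im=np.hstack([cv2.resize(c['color'][180:300,260:390],(400,370)),cv2.resize(s['color'][180:320,220:370],(400,370))])
cv2.imwrite('pics/open.png',im[:,:,::-1])
W=pts(c); m=(abs(W[...,0]-.46)<.16)&(abs(W[...,1]+.375)<.16)&(W[...,2]>.012)&(W[...,2]<.035)
cs,_=cv2.findContours(m.astype(np.uint8),0,1); k=max(cs,key=cv2.contourArea)
p=np.array([ray(c,u,v,.023) for u,v in k[:,0]])[:,:2].astype(np.float32); print(cv2.minEnclosingCircle(p),np.percentile(W[m][:,2],[10,50,90]))
E
```

```text
t: 9.95
ee_pos: [0.4623, -0.3781, 0.0313]
tool_rot: [[0.755, 0.656, 0.001], [0.656, -0.755, -0.001], [0.0, 0.001, -1.0]]
contact_force: [-4.0, 3.0, 11.5]
width: 0.0415
gripper_force: 64.3
t: 10.45
ee_pos: [0.4622, -0.3779, 0.0304]
tool_rot: [[0.755, 0.656, 0.0], [0.656, -0.755, -0.0], [0.0, 0.0, -1.0]]
contact_force: [0.4, -0.4, -0.4]
width: 0.0854
gripper_force: 0.0
t: 10.95
ee_pos: [0.4623, -0.3779, 0.2334]
tool_rot: [[0.755, 0.656, 0.002], [0.656, -0.755, -0.001], [0.001, 0.002, -1.0]]
contact_force: [0.4, -1.0, -0.8]
width: 0.0854
gripper_force: 0.0
t: 11.45
ee_pos: [0.3705, -0.4572, 0.2906]
tool_rot: [[0.755, 0.656, 0.0], [0.656, -0.755, -0.0], [-0.0, 0.0, -1.0]]
contact_force: [0.2, 0.2, -0.8]
width: 0.0855
gripper_force: 0.0
((0.4610065817832947, -0.3754976987838745), 0.12866844236850739) [0.02063779 0.02415886 0.02769655]
```

View pics/open.png

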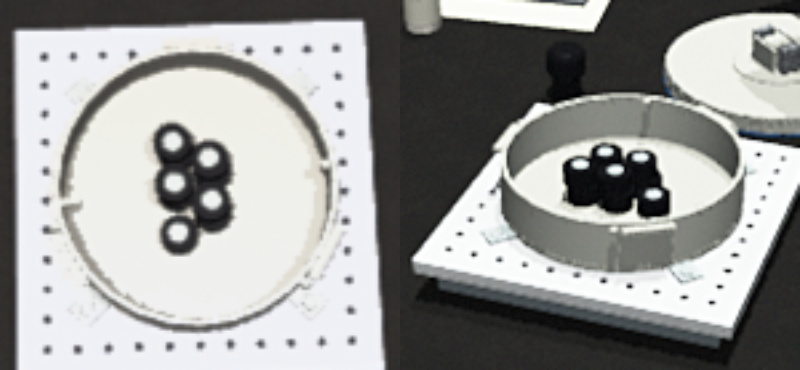

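The lid lies on the mat. In the pot, five flat discs show from above, and the side view shows most of them as stacks two high. I'll measure each one.

```bash
cat >> h.py <<'E'
CX,CY=.5604,-.0203
def mounts(c,verbose=True):
    W=pts(c); I=c['color']; near=np.hypot(W[...,0]-CX,W[...,1]-CY)<.106
    near&=W[...,2]<.12
    near=cv2.morphologyEx(near.astype(np.uint8),cv2.MORPH_CLOSE,np.ones((7,7)))>0
    dark=(I.max(2)<90)&near
    full=cv2.morphologyEx(dark.astype(np.uint8),cv2.MORPH_CLOSE,np.ones((3,3)))
    # bright discs enclosed by dark
    cs,hi=cv2.findContours(dark.astype(np.uint8),cv2.RETR_CCOMP,1)
    out=[]
    for k,h in zip(cs,hi[0]):
        if h[3]>=0 and cv2.contourArea(k)>6:
            m=np.zeros(dark.shape,np.uint8); cv2.drawContours(m,[k],-1,1,-1); m=(m>0)&~dark
            if m.sum()<6 or m.sum()>120: continue
            v,u=np.where(m); z=np.nanmedian(W[...,2][m]); zz=.076 if z<.086 else .096
            p=ray(c,u.mean(),v.mean(),zz); out.append((p[0],p[1],z,m.sum()))
            if verbose: print('px %.1f %.1f  xy %.4f %.4f z %.4f n %d  rel %.1f %.1f mm'%(u.mean(),v.mean(),p[0],p[1],z,m.sum(),1e3*(p[0]-CX),1e3*(p[1]-CY)))
    return out
E
python3 - <<'E'
from h import *
mounts(grab('top')); print(); mounts(grab('side'))
E
```

```text
px 317.2 255.0  xy 0.5285 -0.0008 z 0.0783 n 41  rel -31.9 19.5 mm
px 328.1 244.3  xy 0.5477 -0.0310 z 0.0976 n 39  rel -12.7 -10.7 mm
px 316.1 238.7  xy 0.5661 -0.0036 z 0.0969 n 41  rel 5.7 16.7 mm
px 327.1 230.6  xy 0.5824 -0.0338 z 0.0978 n 38  rel 22.0 -13.5 mm
px 315.5 225.2  xy 0.6006 -0.0073 z 0.0975 n 40  rel 40.2 13.0 mm

px 314.6 252.8  xy 0.5274 -0.0029 z 0.0747 n 25  rel -33.0 17.4 mm
px 300.4 243.8  xy 0.5642 -0.0055 z 0.0945 n 25  rel 3.8 14.8 mm
```

```bash
cat >> h.py <<'E'
def grasp(p,obs,gap=.046):
    "best closing line and outward bias for cylinder p among obstacle cylinders at the same height"
    best=None; p=np.array(p[:2]); obs=[np.array(o[:2])-p for o in obs]
    for a in range(-90,90,3):
        u=np.array([np.cos(np.radians(a)),np.sin(np.radians(a))]); n=np.array([-u[1],u[0]])
        for b in (-.004,-.002,0,.002,.004):
            cl=1
            for o in obs:
                al,pe=abs(o@u),abs(o@n-b)
                da=max(.014-al,al-(gap/2+.0165),0); dp=max(pe-.0115,0); cl=min(cl,np.hypot(da,dp)-.016)
            w=np.array([p[0]-CX,p[1]-CY])+n*b
            for sa in(-1,1):
                for sp in(-1,1): cl=min(cl,.107-np.linalg.norm(w+u*sa*(gap/2+.0165)+n*sp*.0115))
            cl=min(cl,.008)-abs(b)*.1
            if best is None or cl>best[0]: best=(cl,a,p+n*b)
    return best
def slot(k,R=.08):
    t=np.radians(k); return CX+R*np.cos(t),CY+R*np.sin(t),(k+90+90)%180-90
E
python3 - <<'E'
from h import *
T=dict(A=(.5285,-.0008),B=(.5477,-.031),C=(.5661,-.0036),D=(.5824,-.0338),E=(.6006,-.0073))
def pr(n,obs): print(n,[np.round(x,4) for x in grasp(T[n],[T[o] for o in obs],.052)])
pr('E','CDB');pr('D','CB');pr('C','B');pr('B','');print('bottom');pr('E','ABCD');pr('D','ABC');pr('A','BC');pr('B','AC');pr('B','C')
b=grasp(T['E'],[T[o] for o in 'BCD'],.052)
to(b[2][0],b[2][1],.13,b[1])
E
```

```text
E [np.float64(0.0043), np.int64(-63), array([ 0.6042, -0.0055])]
D [np.float64(0.0062), np.int64(57), array([ 0.5858, -0.036 ])]
C [np.float64(0.008), np.int64(-39), array([ 0.5661, -0.0036])]
B [np.float64(0.008), np.int64(-90), array([ 0.5477, -0.031 ])]
bottom
E [np.float64(0.0043), np.int64(-63), array([ 0.6042, -0.0055])]
D [np.float64(0.0062), np.int64(57), array([ 0.5858, -0.036 ])]
A [np.float64(0.0076), np.int64(54), array([0.5253, 0.0016])]
B [np.float64(0.0044), np.int64(-3), array([ 0.5475, -0.035 ])]
B [np.float64(0.008), np.int64(-39), array([ 0.5477, -0.031 ])]
shift [ 471.7 -188.3  160.4] wz 13.9 (yaw -49.1) t 11.65 q [ 0.98  0.25 -0.24  1.72  0.06  1.18 -0.13] tilt [0. 0.]
```

```bash
python3 -m crank '0 0 0 45 -18 0 100; 0 0 0 90 -36 0 100; 0 0 0 135 -54 0 100; 0 0 0 180 -72 0 100; 0 0 0 225 -90 0 100' >/dev/null;python3 -m crank '0 0 0 45 -18 0 100; 0 0 0 90 -36 0 100; 0 0 0 135 -54 0 100; 0 0 0 180 -72 0 100; 0 0 0 225 -90 0 100'>/dev/null; python3 -m crank '0 0 7 20 -8 30 100; 0 0 13.9 21.7 -8.3 70 100; 0 0 13.9 21.7 -8.3 110 100; 0 0 13.9 21.7 -8.3 150 100; 0 0 13.9 21.7 -8.3 150 100';  python3 -m crank '0 0 0 0 0 0 100; 0 0 0 0 0 0 100; 0 0 0 0 0 0 100; 0 0 0 0 0 0 100; 0 0 0 0 0 0 100';python3 -c "
from h import *
to(.6042,-.0055,.079,-63)"
```

```text
t: 13.15
ee_pos: [0.601, -0.0038, 0.1357]
tool_rot: [[0.889, 0.457, -0.008], [0.457, -0.889, 0.001], [-0.007, -0.004, -1.0]]
contact_force: [-0.2, 0.2, -0.2]
width: 0.052
gripper_force: 0.0
t: 13.65
ee_pos: [0.6043, -0.0051, 0.1412]
tool_rot: [[0.89, 0.455, 0.001], [0.455, -0.89, -0.0], [0.001, 0.001, -1.0]]
contact_force: [-0.4, 0.0, -0.7]
width: 0.0521
gripper_force: 0.0
shift [-0.3  0.2 62.2] wz 0.1 (yaw -62.9) t 13.65 q [ 0.26  0.44 -0.46  1.83  0.24  0.92 -1.41] tilt [ 0.001 -0.   ]
```

Excellent accuracy once settled. Down, grip and lift.

```bash
python3 -m crank '0 0 0 0 0 20 100; 0 0 0 0 0 40 100; 0 0 0 0 0 55 100; 0 0 0 0 0 62 100; 0 0 0 0 0 62 100'; python3 -m crank '0 0 0 0 0 0 180; 0 0 0 0 0 0 220; 0 0 0 0 0 0 220; 0 0 0 0 0 0 220; 0 0 0 0 0 0 220';python3 -m crank '0 0 0 0 0 -10 220; 0 0 0 0 0 -25 220; 0 0 0 0 0 -40 220; 0 0 0 0 0 -50 220; 0 0 0 0 0 -50 220'; python3 -c "
from h import *
to(*slot(0)[:2],.105,slot(0)[2])"
```

```text
t: 14.15
ee_pos: [0.6036, -0.0049, 0.0776]
tool_rot: [[0.89, 0.456, -0.001], [0.456, -0.89, 0.0], [-0.001, -0.001, -1.0]]
contact_force: [0.1, 0.4, -0.1]
width: 0.0516
gripper_force: 0.0
t: 14.65
ee_pos: [0.6047, -0.0048, 0.0794]
tool_rot: [[0.89, 0.456, 0.002], [0.456, -0.89, 0.0], [0.002, 0.001, -1.0]]
contact_force: [-0.6, 0.3, 6.5]
width: 0.03
gripper_force: 59.7
t: 15.15
ee_pos: [0.605, -0.005, 0.1305]
tool_rot: [[0.89, 0.455, 0.003], [0.455, -0.89, -0.0], [0.003, 0.001, -1.0]]
contact_force: [-0.3, 0.1, -0.6]
width: 0.0295
gripper_force: 59.3
shift [24.5 29.7 25.6] wz 27.1 (yaw -62.9) t 15.15 q [ 0.26  0.46 -0.46  1.84  0.25  0.9  -1.41] tilt [ 0.003 -0.   ]
```

```bash
python3 -m crank '0 0 7 8 10 0 220; 0 0 14 16 20 0 220; 0 0 21 24.5 29.5 0 220; 0 0 27 24.5 29.5 0 220; 0 0 27 24.5 29.5 10 220'; python3 -m crank '0 0 0 0 0 15 220; 0 0 0 0 0 35 220; 0 0 0 0 0 50 220; 0 0 0 0 0 58 220; 0 0 0 0 0 58 220'; python3 -c "
from h import *
to(*slot(0)[:2],.060,slot(0)[2])"
```

```text
t: 15.65
ee_pos: [0.6399, -0.0201, 0.1187]
tool_rot: [[1.0, -0.0, 0.001], [-0.0, -1.0, -0.0], [0.001, 0.0, -1.0]]
contact_force: [0.7, -0.2, -0.5]
width: 0.0296
gripper_force: 59.3
t: 16.15
ee_pos: [0.6386, -0.02, 0.059]
tool_rot: [[1.0, 0.003, -0.002], [0.003, -1.0, 0.0], [-0.002, -0.0, -1.0]]
contact_force: [-1.1, 1.1, -0.3]
width: 0.0298
gripper_force: 66.4
shift [ 1.8  0.3 -1. ] wz 0.2 (yaw -89.8) t 16.15 q [ 0.17  0.58 -0.32  1.8   0.24  0.8  -1.84] tilt [-0.002  0.   ]
```

```bash
python3 -m crank '0 0 0 0 0 0 123; 0 0 0 0 0 0 123; 0 0 0 0 0 0 123; 0 0 0 0 0 -30 123; 0 0 0 0 0 -80 123'; python3 -m crank '0 0 8 -20 6 0 100; 0 0 16 -40 12 0 100; 0 0 24 -54 15.7 0 100; 0 0 32 -54 15.7 0 100; 0 0 33 -54 15.7 0 100';python3 - <<'E'
from h import *
c=grab('top'); mounts(c); print(); mounts(grab('side')); to(.5858,-.036,.079,57)
cv2.imwrite('pics/a.png',c['color'][:,:,::-1])
E
```

```text
t: 16.65
ee_pos: [0.6373, -0.0202, 0.1385]
tool_rot: [[1.0, 0.002, -0.005], [0.002, -1.0, 0.0], [-0.005, -0.0, -1.0]]
contact_force: [0.8, 0.3, 0.0]
width: 0.0445
gripper_force: 0.0
t: 17.15
ee_pos: [0.5852, -0.036, 0.1408]
tool_rot: [[0.838, -0.546, 0.001], [-0.546, -0.838, -0.0], [0.001, -0.0, -1.0]]
contact_force: [0.6, -0.3, 0.6]
width: 0.0517
gripper_force: 0.0
px 317.3 254.8  xy 0.5290 -0.0010 z 0.0776 n 38  rel -31.4 19.3 mm
px 316.2 238.8  xy 0.5659 -0.0037 z 0.0964 n 38  rel 5.5 16.6 mm

px 314.5 252.8  xy 0.5277 -0.0029 z 0.0747 n 24  rel -32.7 17.4 mm
px 288.1 247.7  xy 0.5972 -0.0118 z 0.0744 n 21  rel 36.8 8.5 mm
px 276.5 244.5  xy 0.6297 -0.0202 z 0.0741 n 8  rel 69.3 0.1 mm
px 300.2 243.6  xy 0.5647 -0.0065 z 0.0951 n 22  rel 4.3 13.8 mm
px 296.5 237.5  xy 0.5802 -0.0323 z 0.0955 n 12  rel 19.8 -12.0 mm
shift [ 0.3  0.2 61.6] wz 0.3 (yaw -122.7) t 17.25 q [ 0.14  0.39 -0.23  1.88  0.11  0.88 -2.29] tilt [ 0.001 -0.   ]
```

```bash
python3 -m crank '0 0 0 0 0 20 100; 0 0 0 0 0 40 100; 0 0 0 0 0 55 100; 0 0 0 0 0 61 100; 0 0 0 0 0 61 100'; python3 -m crank '0 0 0 0 0 0 180; 0 0 0 0 0 0 220; 0 0 0 0 0 0 220; 0 0 0 0 0 0 220; 0 0 0 0 0 -15 220';python3 -m crank '0 0 0 0 0 -15 220; 0 0 0 0 0 -30 220; 0 0 6 20 7 -30 220; 0 0 12 40 14 -30 220; 0 0 12 48.5 17.2 -30 220'; python3 -c "
from h import *
to(*slot(-45)[:2],.060,slot(-45)[2])"
```

```text
t: 17.75
ee_pos: [0.5849, -0.0358, 0.0785]
tool_rot: [[0.84, -0.542, -0.001], [-0.542, -0.84, 0.0], [-0.001, 0.001, -1.0]]
contact_force: [0.7, 0.1, -1.0]
width: 0.0516
gripper_force: 0.0
t: 18.25
ee_pos: [0.5844, -0.0359, 0.0939]
tool_rot: [[0.84, -0.543, -0.002], [-0.543, -0.84, 0.0], [-0.002, 0.001, -1.0]]
contact_force: [0.1, -0.1, -0.1]
width: 0.0295
gripper_force: 59.3
t: 18.75
ee_pos: [0.6179, -0.0783, 0.1259]
tool_rot: [[0.706, -0.708, 0.002], [-0.708, -0.706, -0.001], [0.002, -0.001, -1.0]]
contact_force: [-0.4, -0.8, 0.5]
width: 0.0295
gripper_force: 59.3
shift [-1.7 -0.3 65.8] wz -0.1 (yaw -135.1) t 18.75 q [ 0.15  0.46 -0.16  1.81  0.09  0.88 -2.42] tilt [ 0.002 -0.001]
```

```bash
python3 -m crank '0 0 0 0 0 25 220; 0 0 0 0 0 45 220; 0 0 0 0 0 58 220; 0 0 0 0 0 64.5 220; 0 0 0 0 0 64.5 220'; python3 -m crank '0 0 0 0 0 0 123; 0 0 0 0 0 0 123; 0 0 0 0 0 0 123; 0 0 0 0 0 -30 123; 0 0 0 0 0 -75 123'; python3 -m crank '0 0 -8 -25 -5 -5 100; 0 0 -16 -50 -10 -5 100; 0 0 -24 -75 -15 -5 100; 0 0 -32 -87.3 -18.5 -5 100; 0 0 -40 -87.3 -18.5 -5 100' >/dev/null; python3 -m crank '0 0 -8 0 0 0 100; 0 0 -16 0 0 0 100; 0 0 -24 0 0 0 100; 0 0 -32 0 0 0 100; 0 0 -38 0 0 0 100'
python3 - <<'E'
from h import *
mounts(grab('top')); print(); mounts(grab('side')); to(.5685,-.002,.079,-57)
E
```

```text
t: 19.25
ee_pos: [0.6167, -0.0764, 0.0607]
tool_rot: [[0.709, -0.705, 0.0], [-0.705, -0.709, 0.0], [-0.0, -0.0, -1.0]]
contact_force: [-0.5, -0.8, -0.7]
width: 0.0296
gripper_force: 59.3
t: 19.75
ee_pos: [0.615, -0.0765, 0.1335]
tool_rot: [[0.709, -0.706, -0.005], [-0.706, -0.709, 0.0], [-0.004, 0.003, -1.0]]
contact_force: [0.1, -0.3, 0.4]
width: 0.0442
gripper_force: 0.0
t: 20.75
ee_pos: [0.5679, -0.002, 0.14]
tool_rot: [[0.834, 0.551, 0.0], [0.551, -0.834, 0.0], [0.0, 0.0, -1.0]]
contact_force: [0.6, -0.6, -0.5]
width: 0.0523
gripper_force: 0.0

px 314.6 252.8  xy 0.5274 -0.0029 z 0.0749 n 25  rel -33.0 17.4 mm
px 291.3 244.4  xy 0.5931 -0.0284 z 0.0544 n 7  rel 32.7 -8.1 mm
px 284.3 244.8  xy 0.6100 -0.0230 z 0.0535 n 10  rel 49.6 -2.7 mm
px 300.5 243.8  xy 0.5640 -0.0059 z 0.0950 n 13  rel 3.6 14.4 mm
px 276.5 244.4  xy 0.6299 -0.0206 z 0.0745 n 15  rel 69.5 -0.3 mm
px 309.5 239.0  xy 0.5467 -0.0323 z 0.0946 n 14  rel -13.7 -12.0 mm
px 288.0 234.3  xy 0.6128 -0.0742 z 0.0745 n 14  rel 52.4 -53.9 mm
shift [ 0.6  0.3 60.9] wz 0.2 (yaw -56.8) t 20.85 q [ 0.28  0.39 -0.48  1.91  0.23  0.89 -1.31] tilt [0. 0.]
```

```bash
python3 -m crank '0 0 0 0 0 20 100; 0 0 0 0 0 40 100; 0 0 0 0 0 55 100; 0 0 0 0 0 61 100; 0 0 0 0 0 61 100'>/dev/null; python3 -m crank '0 0 0 0 0 0 180; 0 0 0 0 0 0 220; 0 0 0 0 0 0 220; 0 0 0 0 0 0 220; 0 0 0 0 0 -15 220';python3 -m crank '0 0 0 0 0 -15 220; 0 0 0 0 0 -30 220; 0 0 -8 9 -19 -30 220; 0 0 -16 18 -38 -30 220; 0 0 -24 27.2 -55.9 -30 220';python3 -m crank '0 0 -8 0 0 0 220; 0 0 -16 0 0 0 220; 0 0 -24 0 0 0 220; 0 0 -32 0 0 0 220; 0 0 -33 0 0 0 220'; python3 -c "
from h import *
to(*slot(90,.082)[:2],.060,slot(90)[2])"
```

```text
t: 21.85
ee_pos: [0.5671, -0.002, 0.0936]
tool_rot: [[0.838, 0.546, -0.002], [0.546, -0.838, 0.0], [-0.001, -0.001, -1.0]]
contact_force: [-0.1, 0.2, -0.5]
width: 0.0295
gripper_force: 59.2
t: 22.35
ee_pos: [0.5604, 0.0603, 0.1255]
tool_rot: [[0.539, 0.842, 0.002], [0.842, -0.539, -0.0], [0.001, 0.002, -1.0]]
contact_force: [-1.4, -0.3, 0.0]
width: 0.0299
gripper_force: 59.3
t: 22.85
ee_pos: [0.5605, 0.0595, 0.125]
tool_rot: [[-0.004, 1.0, 0.001], [1.0, 0.004, -0.0], [-0.0, 0.001, -1.0]]
contact_force: [0.0, -1.2, -0.2]
width: 0.0296
gripper_force: 59.2
shift [ 2.2 -0.2 65. ] wz 0.3 (yaw 0.3) t 22.85 q [ 0.35  0.46 -0.71  1.92  0.38  0.9  -0.55] tilt [ 0.001 -0.   ]
```

```bash
python3 -m crank '0 0 0 2.2 0 25 220; 0 0 0 2.2 0 45 220; 0 0 0 2.2 0 58 220; 0 0 0 2.2 0 64.5 220; 0 0 0 2.2 0 64.5 220'; python3 -m crank '0 0 0 0 0 0 123; 0 0 0 0 0 0 123; 0 0 0 0 0 0 123; 0 0 0 0 0 -30 123; 0 0 0 0 0 -75 123' >/dev/null; python3 -m crank '0 0 8 -25 -4 -5 100; 0 0 16 -50 -8 -5 100; 0 0 24 -75 -12.7 -5 100; 0 0 32 -92.7 -12.7 -5 100; 0 0 40 -92.7 -12.7 -5 100'; python3 -m crank '0 0 5 0 0 0 100; 0 0 5 0 0 0 100; 0 0 5 0 0 0 100; 0 0 5 0 0 0 100; 0 0 5 0 0 0 100'
python3 - <<'E'
from h import *
mounts(grab('top')); print(); mounts(grab('side')); to(.5477,-.031,.079,-45)
E
```

```text
t: 23.35
ee_pos: [0.5605, 0.0622, 0.0599]
tool_rot: [[-0.0, 1.0, 0.0], [1.0, 0.0, -0.0], [-0.0, 0.0, -1.0]]
contact_force: [1.4, -0.5, 0.5]
width: 0.0299
gripper_force: 61.8
t: 24.35
ee_pos: [0.5474, -0.0339, 0.1395]
tool_rot: [[0.649, 0.761, 0.0], [0.761, -0.649, -0.001], [-0.001, 0.001, -1.0]]
contact_force: [0.0, -0.0, 0.2]
width: 0.0519
gripper_force: 0.0
t: 24.85
ee_pos: [0.5476, -0.0307, 0.1393]
tool_rot: [[0.705, 0.709, -0.0], [0.709, -0.705, 0.0], [0.0, -0.0, -1.0]]
contact_force: [0.1, -0.3, 1.0]
width: 0.0518
gripper_force: 0.0
px 291.9 246.0  xy 0.5610 0.0590 z 0.0777 n 36  rel 0.6 79.3 mm

px 314.5 253.7  xy 0.5269 0.0010 z 0.0746 n 14  rel -33.5 21.3 mm
px 301.2 250.6  xy 0.5622 -0.0059 z 0.0744 n 22  rel 1.8 14.4 mm
px 288.0 247.6  xy 0.5977 -0.0121 z 0.0742 n 22  rel 37.3 8.2 mm
px 291.5 244.3  xy 0.5926 -0.0289 z 0.0544 n 6  rel 32.2 -8.6 mm
px 284.3 244.7  xy 0.6100 -0.0236 z 0.0534 n 9  rel 49.6 -3.3 mm
px 299.0 243.4  xy 0.5750 -0.0373 z 0.0755 n 8  rel 14.6 -17.0 mm
px 276.5 244.5  xy 0.6297 -0.0202 z 0.0745 n 22  rel 69.3 0.1 mm
px 310.1 238.9  xy 0.5453 -0.0329 z 0.0952 n 12  rel -15.1 -12.6 mm
px 288.0 234.3  xy 0.6128 -0.0742 z 0.0754 n 14  rel 52.4 -53.9 mm
shift [-0.   0.3 60.3] wz 0.1 (yaw -44.9) t 24.95 q [ 0.39  0.38 -0.54  1.95  0.25  0.88 -1.07] tilt [-0.  0.]
```

```bash
python3 -m crank '0 0 0 0 0 20 100; 0 0 0 0 0 40 100; 0 0 0 0 0 55 100; 0 0 0 0 0 61 100; 0 0 0 0 0 61 100'>/dev/null; python3 -m crank '0 0 0 0 0 0 180; 0 0 0 0 0 0 220; 0 0 0 0 0 0 220; 0 0 0 0 0 0 220; 0 0 0 0 0 -15 220';python3 -m crank '0 0 0 0 0 -15 220; 0 0 0 0 0 -30 220; 0 0 0 -20 0 -30 220; 0 0 0 -45 1 -30 220; 0 0 0 -63.5 1.4 -30 220';python3 -m crank '0 0 0 0 0 0 220; 0 0 0 0 0 25 220; 0 0 0 0 0 45 220; 0 0 0 0 0 57 220; 0 0 0 0 0 64 220'; python3 -c "
from h import *
to(*slot(-135)[:2],.060,slot(-135)[2])"
```

```text
t: 25.95
ee_pos: [0.5469, -0.0308, 0.0931]
tool_rot: [[0.706, 0.708, -0.002], [0.708, -0.706, 0.0], [-0.001, -0.001, -1.0]]
contact_force: [-0.4, -0.2, 0.2]
width: 0.0298
gripper_force: 59.2
t: 26.45
ee_pos: [0.5032, -0.0778, 0.1247]
tool_rot: [[0.706, 0.708, 0.001], [0.708, -0.706, -0.001], [0.0, 0.001, -1.0]]
contact_force: [0.4, 1.2, -0.0]
width: 0.0303
gripper_force: 59.2
t: 26.95
ee_pos: [0.504, -0.0764, 0.0591]
tool_rot: [[0.706, 0.709, -0.0], [0.709, -0.706, 0.0], [0.0, -0.0, -1.0]]
contact_force: [-10.2, -0.3, 79.2]
width: 0.0296
gripper_force: 69.2
shift [-0.4  0.2 -0.9] wz 0.1 (yaw -44.9) t 26.95 q [ 0.44  0.44 -0.49  2.09  0.32  0.69 -1.05] tilt [-0.  0.]
```

```bash
python3 -m crank '0 0 0 0 0 -2 220; 0 0 0 0 0 -2 220; 0 0 0 0 0 -2 123; 0 0 0 0 0 -2 123; 0 0 0 0 0 -2 123'; python3 -m crank '0 0 0 0 0 -20 123; 0 0 0 0 0 -60 123; 0 0 0 -40 0 -100 123; 0 0 0 -80 0 -100 123; 0 0 0 -120 20 -100 123'; python3 -m crank '0 0 0 -40 20 0 100; 0 0 0 -80 40 0 100; 0 0 0 -120 60 0 100; 0 0 0 -120 60 0 100; 0 0 0 -120 60 0 100'
python3 - <<'E'
from h import *
c=grab('top');mounts(c); print(); mounts(grab('side')); to(.5477,-.031,.079,-45)
cv2.imwrite('pics/b.png',cv2.resize(c['color'][180:300,260:390],(650,600))[:,:,::-1])
E
```

```text
t: 27.45
ee_pos: [0.5039, -0.0768, 0.0615]
tool_rot: [[0.706, 0.708, 0.0], [0.708, -0.706, 0.0], [0.0, 0.0, -1.0]]
contact_force: [-0.1, -0.0, -0.2]
width: 0.0443
gripper_force: 0.0
t: 27.95
ee_pos: [0.4318, -0.1761, 0.1629]
tool_rot: [[0.705, 0.71, 0.002], [0.71, -0.705, -0.002], [0.0, 0.002, -1.0]]
contact_force: [0.8, -0.4, 0.0]
width: 0.044
gripper_force: 0.0
t: 28.45
ee_pos: [0.3905, -0.3039, 0.1613]
tool_rot: [[0.707, 0.707, -0.0], [0.707, -0.707, 0.0], [0.0, -0.0, -1.0]]
contact_force: [0.1, -0.2, 0.3]
width: 0.0521
gripper_force: 0.0
px 349.0 260.1  xy 0.5038 -0.0775 z 0.0771 n 41  rel -56.6 -57.2 mm
px 291.8 246.0  xy 0.5609 0.0592 z 0.0773 n 39  rel 0.5 79.5 mm
px 339.9 217.9  xy 0.6152 -0.0724 z 0.0774 n 37  rel 54.8 -52.1 mm
px 317.2 255.0  xy 0.5285 -0.0008 z 0.0781 n 41  rel -31.9 19.5 mm
px 329.0 247.4  xy 0.5433 -0.0330 z 0.0772 n 39  rel -17.1 -12.7 mm
px 316.6 241.2  xy 0.5639 -0.0044 z 0.0776 n 39  rel 3.5 15.9 mm
px 321.8 235.3  xy 0.5770 -0.0197 z 0.0600 n 16  rel 16.6 0.6 mm
px 328.2 234.2  xy 0.5773 -0.0363 z 0.0771 n 37  rel 16.9 -16.0 mm
px 316.9 227.7  xy 0.5985 -0.0103 z 0.0778 n 37  rel 38.1 10.0 mm
px 318.3 214.8  xy 0.6314 -0.0190 z 0.0777 n 38  rel 71.0 1.3 mm

px 314.6 252.8  xy 0.5274 -0.0029 z 0.0745 n 25  rel -33.0 17.4 mm
px 301.1 250.6  xy 0.5625 -0.0059 z 0.0739 n 23  rel 2.1 14.4 mm
px 276.5 244.5  xy 0.6297 -0.0202 z 0.0742 n 22  rel 69.3 0.1 mm
px 298.7 243.3  xy 0.5759 -0.0372 z 0.0747 n 23  rel 15.5 -16.9 mm
px 287.6 234.4  xy 0.6136 -0.0733 z 0.0749 n 21  rel 53.2 -53.0 mm
shift [302.6 -80.5  82.4] wz 0.2 (yaw -44.8) t 28.55 q [ 0.9   0.24 -0.43  2.05  0.13  0.87 -0.38] tilt [0. 0.]
```

View pics/b.png

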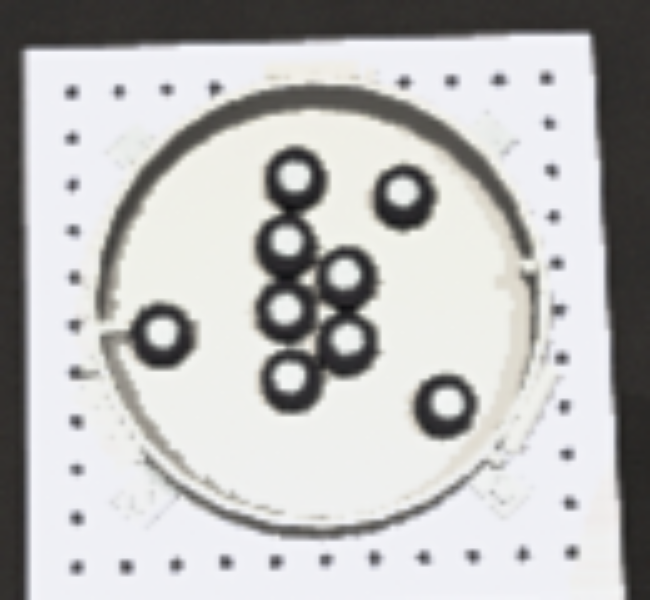

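Nine mounts, all flat: four on the ring, at (295,178), (404,195), (446,405) and (162,334), and five still in the middle. I'll plan the rest, keeping the middle one, C, where it is.

Run:
```python
from h import *
T=dict(A=(.5285,-.0008),B=(.5433,-.033),C=(.5639,-.0044),D=(.5773,-.0363),E=(.5985,-.0103),S0=(.6314,-.019),F=(.5038,-.0775),G=(.6152,-.0724))
def pr(n,obs): print(n,[np.round(x,4) for x in grasp(T[n],[T[o] for o in obs],.052)])
for n,o in(('A','BCF'),('B','CDF'),('D',('C','E','G')),('E',('C','S0'))): pr(n,o)
for k in(135,180,-90,45): print(k,np.round(slot(k),4))
b=grasp(T['A'],[T[o] for o in 'BC'],.052); to(*b[2],.14,b[1])
```

```text
A [np.float64(0.0069), np.int64(54), array([0.5253, 0.0016])]
B [np.float64(0.0058), np.int64(-66), array([ 0.5396, -0.0346])]
D [np.float64(0.0022), np.int64(-6), array([ 0.5771, -0.0383])]
E [np.float64(0.008), np.int64(72), array([ 0.5985, -0.0103])]
135 [5.038e-01 3.630e-02 4.500e+01]
180 [ 4.804e-01 -2.030e-02 -9.000e+01]
-90 [ 0.5604 -0.1003  0.    ]
45 [ 6.17e-01  3.63e-02 -4.50e+01]
shift [ 309.9 -119.4   21.5] wz 81.2 (yaw -44.8) t 28.55 q [ 0.9   0.24 -0.43  2.05  0.13  0.87 -0.38] tilt [0. 0.]
```

```bash
python3 -m crank '0 0 0 44 -17 0 100; 0 0 0 88 -34 0 100; 0 0 0 132 -51 0 100; 0 0 0 176 -68 0 100; 0 0 0 220 -85 0 100' >/dev/null;python3 -m crank '0 0 8 40 -15 0 100; 0 0 16 75 -29 0 100; 0 0 24 90 -34.4 0 100; 0 0 32 90 -34.4 10 100; 0 0 40 90 -34.4 20 100'>/dev/null; python3 -m crank '0 0 8 0 0 0 100; 0 0 16 0 0 0 100; 0 0 24 0 0 0 100; 0 0 32 0 0 0 100; 0 0 40 0 0 0 100'>/dev/null; python3 -m crank '0 0 1.2 0 0 0 100; 0 0 1.2 0 0 0 100; 0 0 1.2 0 0 0 100; 0 0 1.2 0 0 0 100; 0 0 1.2 0 0 0 100';python3 -c "
from h import *
to(.5253,.0016,.061,54)"
```

```text
t: 30.55
ee_pos: [0.5252, 0.0006, 0.1413]
tool_rot: [[0.809, -0.588, -0.0], [-0.588, -0.809, 0.0], [-0.0, -0.0, -1.0]]
contact_force: [0.4, -0.0, -0.5]
width: 0.052
gripper_force: 0.0
shift [-0.5 -0.9 80.3] wz -0.0 (yaw -126.0) t 30.55 q [ 0.15  0.31 -0.33  2.01  0.13  0.84 -2.44] tilt [-0.  0.]
```

```bash
python3 -m crank '0 0 0 -0.5 -0.9 30 100; 0 0 0 -0.5 -0.9 55 100; 0 0 0 -0.5 -0.9 70 100; 0 0 0 -0.5 -0.9 77 100; 0 0 0 -0.5 -0.9 80 100'; python3 -m crank '0 0 0 0 0 0 180; 0 0 0 0 0 0 220; 0 0 0 0 0 0 220; 0 0 0 0 0 0 220; 0 0 0 0 0 -10 220';python3 -m crank '0 0 0 0 0 -10 220; 0 0 0 0 0 -20 220; 0 0 5 -15 -6 -20 220; 0 0 9 -30 -12 -20 220; 0 0 9 -37.8 -15.4 -20 220'; python3 -c "
from h import *
to(*slot(135)[:2],.0615,slot(135)[2])"
```

```text
t: 31.05
ee_pos: [0.5252, 0.0016, 0.0609]
tool_rot: [[0.808, -0.589, -0.001], [-0.589, -0.808, 0.0], [-0.001, 0.0, -1.0]]
contact_force: [-0.4, 0.2, 0.1]
width: 0.0519
gripper_force: 0.0
t: 31.55
ee_pos: [0.525, 0.0016, 0.0713]
tool_rot: [[0.808, -0.589, -0.001], [-0.589, -0.808, 0.0], [-0.001, 0.0, -1.0]]
contact_force: [0.2, -0.2, -0.5]
width: 0.0294
gripper_force: 59.3
t: 32.05
ee_pos: [0.5036, 0.0373, 0.0922]
tool_rot: [[0.705, -0.709, 0.001], [-0.709, -0.705, 0.0], [0.0, -0.001, -1.0]]
contact_force: [-0.6, 0.4, 0.2]
width: 0.03
gripper_force: 59.3
shift [ 0.9  0.6 30.7] wz -0.1 (yaw -135.1) t 32.05 q [ 0.03  0.35 -0.28  2.09  0.14  0.72 -2.69] tilt [0.001 0.   ]
```

```bash
python3 -m crank '0 0 0 0 0 12 220; 0 0 0 0 0 22 220; 0 0 0 0 0 27 220; 0 0 0 0 0 29.5 220; 0 0 0 0 0 29.5 220'; python3 -m crank '0 0 0 0 0 0 123; 0 0 0 0 0 0 123; 0 0 0 0 0 0 123; 0 0 0 0 0 -30 123; 0 0 0 0 0 -60 123'>/dev/null; python3 -m crank '0 0 -8 20 6 0 100; 0 0 -16 45 14 0 100; 0 0 -24 70 22 0 100; 0 0 -32 75.5 24.6 0 100; 0 0 -40 75.5 24.6 0 100'>/dev/null; python3 -m crank '0 0 -8 0 0 0 100; 0 0 -16 0 0 0 100; 0 0 -24 0 0 0 100; 0 0 -29 0 0 0 100; 0 0 -29 0 0 0 100'; python3 -c "
from h import *
mounts(grab('top'));mounts(grab('side'));to(.5396,-.0346,.061,-66)"
```

```text
t: 32.55
ee_pos: [0.5036, 0.0357, 0.0621]
tool_rot: [[0.706, -0.708, -0.001], [-0.708, -0.706, -0.001], [-0.0, 0.002, -1.0]]
contact_force: [-10.0, -1.3, 25.0]
width: 0.0294
gripper_force: 61.8
t: 34.05
ee_pos: [0.5397, -0.0347, 0.1215]
tool_rot: [[0.914, 0.406, -0.0], [0.406, -0.914, 0.0], [-0.0, -0.001, -1.0]]
contact_force: [-0.4, -0.4, -0.7]
width: 0.052
gripper_force: 0.0
px 304.8 265.2  xy 0.5077 0.0339 z 0.0773 n 38  rel -52.7 54.2 mm
px 291.9 246.0  xy 0.5610 0.0590 z 0.0782 n 36  rel 0.6 79.3 mm
px 329.9 238.1  xy 0.5028 -0.0788 z 0.0747 n 14  rel -57.6 -58.5 mm
px 301.2 250.6  xy 0.5622 -0.0059 z 0.0748 n 22  rel 1.8 14.4 mm
px 288.1 247.6  xy 0.5975 -0.0125 z 0.0753 n 23  rel 37.1 7.8 mm
px 312.0 245.4  xy 0.5408 -0.0351 z 0.0746 n 11  rel -19.6 -14.8 mm
px 291.5 244.3  xy 0.5926 -0.0289 z 0.0543 n 6  rel 32.2 -8.6 mm
px 284.3 244.8  xy 0.6100 -0.0230 z 0.0553 n 10  rel 49.6 -2.7 mm
px 276.5 244.5  xy 0.6297 -0.0202 z 0.0742 n 22  rel 69.3 0.1 mm
px 298.4 243.1  xy 0.5769 -0.0383 z 0.0744 n 13  rel 16.5 -18.0 mm
px 288.0 234.3  xy 0.6128 -0.0742 z 0.0743 n 14  rel 52.4 -53.9 mm
shift [-0.1 -0.1 60.6] wz -0.3 (yaw -66.3) t 34.15 q [ 0.33  0.38 -0.47  1.98  0.22  0.83 -1.42] tilt [-0.  0.]
```

```bash
python3 -m crank '0 0 0 0 0 20 100; 0 0 0 0 0 40 100; 0 0 0 0 0 52 100; 0 0 0 0 0 58 100; 0 0 0 0 0 60 100'>/dev/null; python3 -m crank '0 0 0 0 0 0 180; 0 0 0 0 0 0 220; 0 0 0 0 0 0 220; 0 0 0 0 0 0 220; 0 0 0 0 0 -10 220';python3 -m crank '0 0 0 0 0 -20 220; 0 0 8 -15 -12 -20 220; 0 0 16 -32 -24 -20 220; 0 0 24 -48.3 -37.1 -20 220; 0 0 24 -48.3 -37.1 -20 220'; python3 -m crank '0 0 0 0 0 0 220; 0 0 0 0 0 10 220; 0 0 0 0 0 18 220; 0 0 0 0 0 25 220; 0 0 0 0 0 28 220';python3 -c "
from h import *
to(*slot(180)[:2],.0625,slot(180)[2])"
```

```text
t: 35.15
ee_pos: [0.5394, -0.0345, 0.0718]
tool_rot: [[0.914, 0.405, -0.001], [0.405, -0.914, 0.0], [-0.001, -0.0, -1.0]]
contact_force: [-0.1, -0.3, -0.2]
width: 0.0292
gripper_force: 59.2
t: 35.65
ee_pos: [0.4787, -0.0198, 0.0926]
tool_rot: [[1.0, -0.006, -0.0], [-0.006, -1.0, -0.001], [-0.0, 0.001, -1.0]]
contact_force: [0.1, -0.7, -0.6]
width: 0.0295
gripper_force: 59.3
t: 36.15
ee_pos: [0.4801, -0.0202, 0.0626]
tool_rot: [[1.0, -0.002, -0.002], [-0.002, -1.0, 0.0], [-0.002, -0.0, -1.0]]
contact_force: [-7.8, -1.0, 37.1]
width: 0.0296
gripper_force: 63.1
shift [0.3 0.1 0.1] wz -0.1 (yaw -90.1) t 36.15 q [ 0.22  0.37 -0.37  2.15  0.22  0.65 -1.87] tilt [-0.002  0.   ]
```

```bash
python3 -m crank '0 0 0 0 0 0 123; 0 0 0 0 0 0 123; 0 0 0 0 0 0 123; 0 0 0 0 0 -30 123; 0 0 0 0 0 -60 123'; python3 -m crank '0 0 -8 25 4 0 100; 0 0 -16 55 10 0 100; 0 0 -24 85 16 0 100; 0 0 -32 96.8 18 0 100; 0 0 -40 96.8 18 0 100'>/dev/null; python3 -m crank '0 0 -8 0 0 0 100; 0 0 -16 0 0 0 100; 0 0 -24 0 0 0 100; 0 0 -32 0 0 0 100; 0 0 -40 0 0 0 100'>/dev/null;python3 -m crank '0 0 -4 0 0 0 100; 0 0 -4 0 0 0 100; 0 0 -4 0 0 0 100; 0 0 -4 0 0 0 100; 0 0 -4 0 0 0 100'; python3 -c "
from h import *
mounts(grab('top'));print();mounts(grab('side'));to(.5771,-.0383,.061,-6)"
```

```text
t: 36.65
ee_pos: [0.48, -0.02, 0.1243]
tool_rot: [[1.0, -0.001, -0.002], [-0.001, -1.0, 0.0], [-0.002, -0.0, -1.0]]
contact_force: [-0.2, 0.2, -0.0]
width: 0.0441
gripper_force: 0.0
t: 38.15
ee_pos: [0.5774, -0.0382, 0.1239]
tool_rot: [[0.107, 0.994, 0.0], [0.994, -0.107, -0.0], [-0.0, 0.0, -1.0]]
contact_force: [-0.4, -0.0, 0.6]
width: 0.0519
gripper_force: 0.0
px 327.8 271.2  xy 0.4839 -0.0206 z 0.0780 n 37  rel -76.5 -0.3 mm
px 304.8 265.2  xy 0.5077 0.0339 z 0.0772 n 38  rel -52.7 54.2 mm
px 291.9 246.0  xy 0.5610 0.0590 z 0.0772 n 36  rel 0.6 79.3 mm
px 316.6 241.4  xy 0.5634 -0.0044 z 0.0769 n 36  rel 3.0 15.9 mm

px 329.7 238.2  xy 0.5031 -0.0782 z 0.0749 n 23  rel -57.3 -57.9 mm
px 301.2 250.6  xy 0.5622 -0.0059 z 0.0742 n 22  rel 1.8 14.4 mm
px 288.1 247.6  xy 0.5973 -0.0122 z 0.0742 n 22  rel 36.9 8.1 mm
px 291.5 244.3  xy 0.5926 -0.0289 z 0.0550 n 6  rel 32.2 -8.6 mm
px 284.3 244.7  xy 0.6100 -0.0236 z 0.0549 n 9  rel 49.6 -3.3 mm
px 276.6 244.4  xy 0.6295 -0.0206 z 0.0745 n 21  rel 69.1 -0.3 mm
px 298.9 243.6  xy 0.5751 -0.0363 z 0.0752 n 17  rel 14.7 -16.0 mm
px 288.0 234.3  xy 0.6128 -0.0742 z 0.0749 n 14  rel 52.4 -53.9 mm
shift [-0.1 -0.3 62.9] wz -0.1 (yaw -6.1) t 38.25 q [ 0.49  0.47 -0.67  1.89  0.37  0.91 -0.47] tilt [ 0. -0.]
```

```bash
python3 -m crank '0 0 0 -2 0 20 100; 0 0 0 -2 0 40 100; 0 0 0 -2 0 54 100; 0 0 0 -2 0 60 100; 0 0 0 -2 0 62.5 100'; python3 -m crank '0 0 0 0 0 0 180; 0 0 0 0 0 0 220; 0 0 0 0 0 0 220; 0 0 0 0 0 0 220; 0 0 0 0 0 -10 220';python3 -m crank '0 0 0 0 0 -20 220; 0 0 -3 -20 -3 -20 220; 0 0 -6 -40 -7 -20 220; 0 0 -6 -61.4 -10.3 -20 220; 0 0 -6 -61.4 -10.3 -20 220'; python3 -m crank '0 0 0 0 0 0 220; 0 0 0 0 0 10 220; 0 0 0 0 0 18 220; 0 0 0 0 0 25 220; 0 0 0 0 0 28 220';python3 -c "
from h import *
to(*slot(-90)[:2],.063,0)"
```

```text
t: 38.75
ee_pos: [0.5771, -0.0401, 0.0609]
tool_rot: [[0.106, 0.994, -0.001], [0.994, -0.106, 0.0], [0.0, -0.001, -1.0]]
contact_force: [0.2, -0.1, -0.2]
width: 0.0519
gripper_force: 0.0
t: 39.25
ee_pos: [0.5767, -0.0403, 0.0712]
tool_rot: [[0.106, 0.994, -0.001], [0.994, -0.106, 0.0], [0.0, -0.001, -1.0]]
contact_force: [-0.4, -1.1, 0.0]
width: 0.0296
gripper_force: 59.3
t: 39.75
ee_pos: [0.5597, -0.1036, 0.0919]
tool_rot: [[0.006, 1.0, -0.0], [1.0, -0.006, -0.001], [-0.001, -0.0, -1.0]]
contact_force: [0.2, -0.1, -0.2]
width: 0.0293
gripper_force: 59.3
t: 40.25
ee_pos: [0.5599, -0.0997, 0.0621]
tool_rot: [[0.001, 1.0, -0.001], [1.0, -0.001, 0.001], [0.001, -0.001, -1.0]]
contact_force: [-3.9, 1.5, 24.7]
width: 0.0293
gripper_force: 62.4
shift [-0.6  0.5 -0.9] wz -0.1 (yaw -0.1) t 40.25 q [ 0.57  0.54 -0.65  1.95  0.45  0.8  -0.33] tilt [-0.001  0.001]
```

```bash
python3 -m crank '0 0 0 0 0 0 123; 0 0 0 0 0 0 123; 0 0 0 0 0 0 123; 0 0 0 0 0 -30 123; 0 0 0 0 0 -60 123'; python3 -m crank '0 0 8 25 10 0 100; 0 0 16 50 22 0 100; 0 0 24 75 32 0 100; 0 0 32 89.6 38.5 0 100; 0 0 40 89.6 38.5 0 100'>/dev/null; python3 -m crank '0 0 8 0 0 0 100; 0 0 16 0 0 0 100; 0 0 24 0 0 0 100; 0 0 32 0 0 0 100; 0 0 40 0 0 0 100'>/dev/null;python3 -m crank '0 0 4 0 0 0 100; 0 0 4 0 0 0 100; 0 0 4 0 0 0 100; 0 0 4 0 0 0 100; 0 0 4 0 0 0 100'; python3 -c "
from h import *
mounts(grab('top'));print();mounts(grab('side'));to(.5985,-.0103,.061,-84)"
```

```text
t: 40.75
ee_pos: [0.5599, -0.1, 0.1237]
tool_rot: [[0.001, 1.0, -0.001], [1.0, -0.001, 0.001], [0.001, -0.001, -1.0]]
contact_force: [0.2, 0.0, 0.5]
width: 0.0444
gripper_force: 0.0
t: 42.25
ee_pos: [0.599, -0.0108, 0.1233]
tool_rot: [[0.995, 0.104, 0.0], [0.104, -0.995, 0.0], [0.0, -0.0, -1.0]]
contact_force: [0.5, -0.9, -0.6]
width: 0.0517
gripper_force: 0.0
px 327.8 271.3  xy 0.4836 -0.0207 z 0.0771 n 43  rel -76.8 -0.4 mm
px 304.8 265.2  xy 0.5077 0.0339 z 0.0774 n 38  rel -52.7 54.2 mm
px 291.9 246.0  xy 0.5610 0.0590 z 0.0772 n 36  rel 0.6 79.3 mm

px 330.0 238.5  xy 0.5020 -0.0768 z 0.0732 n 18  rel -58.4 -56.5 mm
px 301.1 250.6  xy 0.5625 -0.0059 z 0.0740 n 23  rel 2.1 14.4 mm
px 288.9 248.0  xy 0.5951 -0.0110 z 0.0740 n 10  rel 34.7 9.3 mm
px 284.3 244.8  xy 0.6100 -0.0230 z 0.0537 n 10  rel 49.6 -2.7 mm
px 276.5 244.4  xy 0.6298 -0.0206 z 0.0757 n 17  rel 69.4 -0.3 mm
px 310.0 232.0  xy 0.5591 -0.0973 z 0.0749 n 15  rel -1.3 -77.0 mm
shift [-0.5 -0.6 62.3] wz -0.1 (yaw -84.1) t 42.35 q [ 0.2   0.45 -0.37  1.86  0.21  0.88 -1.74] tilt [-0.  0.]
```

```bash
python3 -m crank '0 0 0 -.5 0 20 100; 0 0 0 -.5 0 40 100; 0 0 0 -.5 0 54 100; 0 0 0 -.5 0 60 100; 0 0 0 -.5 0 62 100'>/dev/null; python3 -m crank '0 0 0 0 0 0 180; 0 0 0 0 0 0 220; 0 0 0 0 0 0 220; 0 0 0 0 0 0 220; 0 0 0 0 0 -20 220';python3 -m crank '0 0 0 0 0 -10 220; 0 0 -8 6 -11 -10 220; 0 0 -16 12 -22 -10 220; 0 0 -24 18 -33 -10 220; 0 0 -32 23.3 -44.4 -10 220'; python3 -m crank '0 0 -7 0 0 0 220; 0 0 -7 0 0 0 220; 0 0 -7 0 0 14 220; 0 0 -7 0 0 22 220; 0 0 -7 0 0 27 220';python3 -c "
from h import *
to(*slot(45)[:2],.063,-45)"
```

```text
t: 43.35
ee_pos: [0.5974, -0.0108, 0.0801]
tool_rot: [[0.995, 0.103, -0.003], [0.103, -0.995, 0.0], [-0.003, -0.0, -1.0]]
contact_force: [0.1, -0.1, -0.1]
width: 0.0292
gripper_force: 59.3
t: 43.85
ee_pos: [0.6176, 0.0361, 0.0918]
tool_rot: [[0.786, 0.619, 0.001], [0.619, -0.786, -0.0], [0.001, 0.001, -1.0]]
contact_force: [0.7, 0.2, -0.5]
width: 0.0295
gripper_force: 59.3
t: 44.35
ee_pos: [0.6165, 0.0354, 0.0629]
tool_rot: [[0.71, 0.704, -0.001], [0.704, -0.71, -0.0], [-0.001, -0.001, -1.0]]
contact_force: [-0.7, 0.4, -0.8]
width: 0.0294
gripper_force: 59.3
shift [ 0.9 -0.3 -0.1] wz -0.2 (yaw -45.2) t 44.35 q [ 0.22  0.58 -0.5   1.84  0.37  0.82 -1.26] tilt [-0.001 -0.   ]
```

```bash
python3 -m crank '0 0 0 0 0 1 123; 0 0 0 0 0 1 123; 0 0 0 0 0 1 123; 0 0 0 0 0 -30 123; 0 0 0 0 0 -75 123'; python3 -m crank '0 0 0 0 0 -40 255; 0 0 0 0 0 -80 255; 0 0 0 0 -40 -110 255; 0 0 0 0 -80 -110 255; 0 0 0 0 -120 -110 255'>/dev/null; python3 -m crank '0 0 0 0 -45 0 255; 0 0 0 0 -90 0 255; 0 0 0 0 -135 0 255; 0 0 0 0 -180 0 255; 0 0 0 0 -220 0 255';python3 - <<'E'
from h import *
c=grab('top');o=mounts(c);s=grab('side')
P=np.array([q[:2] for q in o if q[2]>.07]); D=np.linalg.norm(P[:,None]-P[None],axis=2)+np.eye(len(P)); print(len(P),D.min(1))
im=np.hstack([cv2.resize(c['color'][180:300,260:390],(400,370)),cv2.resize(s['color'][300:440,240:391],(400,370))])
cv2.imwrite('pics/c.png',im[:,:,::-1])
E
```

```text
t: 44.85
ee_pos: [0.6158, 0.0357, 0.1385]
tool_rot: [[0.708, 0.706, -0.004], [0.706, -0.708, 0.0], [-0.003, -0.003, -1.0]]
contact_force: [1.7, -1.1, 0.4]
width: 0.0441
gripper_force: 0.0
t: 45.85
ee_pos: [0.3755, 0.278, 0.2499]
tool_rot: [[0.708, 0.706, 0.001], [0.706, -0.708, 0.0], [0.001, 0.001, -1.0]]
contact_force: [0.6, 0.1, -0.8]
width: -0.0001
gripper_force: 0.0
px 327.7 271.3  xy 0.4838 -0.0205 z 0.0781 n 42  rel -76.6 -0.2 mm
px 304.8 265.1  xy 0.5079 0.0338 z 0.0777 n 40  rel -52.5 54.1 mm
px 349.0 260.1  xy 0.5038 -0.0775 z 0.0771 n 41  rel -56.6 -57.2 mm
px 291.8 246.0  xy 0.5609 0.0592 z 0.0778 n 39  rel 0.5 79.5 mm
px 316.6 241.2  xy 0.5639 -0.0044 z 0.0767 n 39  rel 3.5 15.9 mm
px 352.7 237.2  xy 0.5605 -0.0963 z 0.0779 n 38  rel 0.1 -76.0 mm
px 298.1 223.4  xy 0.6168 0.0353 z 0.0766 n 37  rel 56.4 55.6 mm
px 339.9 217.9  xy 0.6152 -0.0724 z 0.0780 n 37  rel 54.8 -52.1 mm
px 318.3 214.8  xy 0.6314 -0.0190 z 0.0780 n 38  rel 71.0 1.3 mm
9 [0.05946772 0.05882971 0.05974536 0.05882971 0.06367636 0.05971896
 0.05617797 0.05586157 0.05586157]
```

View pics/c.png

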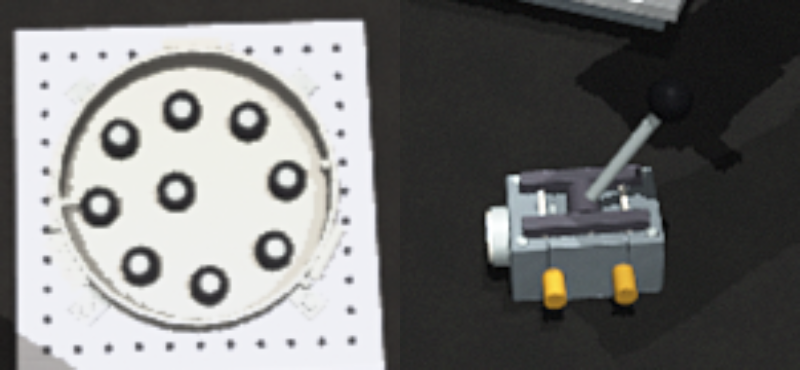

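All nine are flat and spaced out; the closest gap is about 24 mm. The lever's rod points to the knob at (668,100) in the right half. Now I'll measure the valve axis.

Run:
```python
from h import *
c=grab('top');W=pts(c);I=c['color'].astype(int);r,g,b=I[...,0],I[...,1],I[...,2]
nb=(abs(W[...,0]-.46)<.12)&(abs(W[...,1]-.39)<.12)
print('z of tool occl?',np.nanmax(W[nb][:,2]))
y=nb&(r>120)&(b<90)&(r-b>70)
n,l,st,ce=cv2.connectedComponentsWithStats(y.astype(np.uint8))
for i in range(1,n):
    if st[i,4]>5: m=l==i; print('yellow',st[i,4],np.round(ce[i],1),np.round(np.median(W[m],0),4))
m=nb&(W[...,2]>.04)&(W[...,2]<.068)&~y; k=W[m][:,:2].astype(np.float32)
print('block rect',cv2.minAreaRect(k),k.mean(0))
def knobpix(c,W):
    I=c['color'];m=(abs(W[...,0]-.40)<.03)&(abs(W[...,1]-.378)<.03)&(W[...,2]>.13)&(W[...,2]<.2)&(I.max(2)<80)
    cs,_=cv2.findContours(m.astype(np.uint8),0,1);k=max(cs,key=cv2.contourArea);return cv2.minEnclosingCircle(k)
s=grab('side');Ws=pts(s)
for cc,WW in((c,W),(s,Ws)):
    (u,v),rr=knobpix(cc,WW); print('knob px',u,v,rr,ray(cc,u,v,.156))
cr=cv2.resize(c['color'][270:345,130:210],(640,600)); cv2.imwrite('pics/valve.png',cr[:,:,::-1])
```

```text
z of tool occl? 0.6629765572238389
yellow 54 [182.6 290.4] [0.4966 0.3532 0.0322]
yellow 33 [190.4 307.1] [0.4515 0.3382 0.033 ]
block rect ((0.5037325620651245, 0.3803313970565796), (0.0950692817568779, 0.03461093455553055), 50.08544921875) [0.5013913  0.38347125]Traceback (most recent call last):
  File "<stdin>", line 16, in <module>
  File "<stdin>", line 13, in knobpix
ValueError: max() iterable argument is empty
```

Run:
```python
from h import *
for n,f in(('top','top1.png'),('side','side1.png')):
    c=grab(n); I=cv2.imread('pics/'+f)[:,:,::-1].astype(int);r,g,b=I[...,0],I[...,1],I[...,2]
    y=(r>120)&(b<90)&(r-b>70); y[:270]=0
    k,l,st,ce=cv2.connectedComponentsWithStats(y.astype(np.uint8))
    for i in range(1,k):
        if st[i,4]>5: print(n,'yellow',np.round(ray(c,*ce[i],.033),4)[:2],st[i,4])
    d=(I.max(2)<25).astype(np.uint8); box=(slice(315,340),slice(148,176)) if n=='top' else (slice(325,352),slice(328,356))
    sub=d[box]; cs,_=cv2.findContours(sub,0,1); q=max(cs,key=cv2.contourArea); (u,v),rr=cv2.minEnclosingCircle(q)
    u+=box[1].start; v+=box[0].start; print(n,'knob',u,v,rr,ray(c,u,v,.156))
to(.36,.363,.2,18)
```

```text
top yellow [0.4965 0.3534] 54
top yellow [0.4665 0.4516] 37
top yellow [0.4488 0.3388] 55
top yellow [0.4193 0.4369] 34
top knob 163.375 327.0 6.032564163208008 [0.4014935  0.37267295 0.156     ]
side yellow [0.4186 0.4381] 111
side yellow [0.466 0.453] 113
side knob 341.04098320007324 337.86065578460693 8.555883407592773 [0.40048419 0.38035606 0.156     ]
shift [ 48.7 -74.2  49.5] wz -63.2 (yaw -45.2) t 46.15 q [-0.02  0.13 -0.8   1.99  0.11  1.06 -1.65] tilt [ 0. -0.]
```

```bash
python3 -m crank '0 0 7 15 -25 0 255; 0 0 14 32 -52 0 255; 0 0 21 47.7 -76.7 0 255; 0 0 28 47.7 -76.7 0 255; 0 0 28 47.7 -76.7 0 255'; python3 -m crank '0 0 0 0 0 20 255; 0 0 0 0 0 50 255; 0 0 0 0 0 80 255; 0 0 0 0 0 80 255; 0 0 0 0 0 80 255'; python3 -c "
from h import *
to(.3575,.3641,.142,-73);to(.4578+.023*.955,.3952+.023*.296,.142,-73)
o=mounts(grab('top'),0); print(len(o))"
```

```text
t: 46.65
ee_pos: [0.3573, 0.3646, 0.2491]
tool_rot: [[0.958, 0.288, -0.001], [0.288, -0.958, -0.0], [-0.001, -0.0, -1.0]]
contact_force: [0.4, 0.3, 0.5]
width: -0.0004
gripper_force: 0.0
t: 47.15
ee_pos: [0.3573, 0.3641, 0.1698]
tool_rot: [[0.957, 0.292, -0.001], [0.292, -0.957, -0.0], [-0.001, 0.0, -1.0]]
contact_force: [-0.1, 0.2, -0.3]
width: 0.0002
gripper_force: 0.0
shift [ 0.2  0.  27.8] wz -0.0 (yaw -73.0) t 47.15 q [-0.27  0.31 -0.76  2.    0.27  0.93 -2.44] tilt [-0.001 -0.   ]
shift [128.2  -0.6  27.8] wz -0.0 (yaw -73.0) t 47.15 q [-0.27  0.31 -0.76  2.    0.27  0.93 -2.44] tilt [-0.001 -0.   ]
9
```

```bash
python3 -m crank '0 0 0 0 0 20 255; 0 0 0 0 0 28 255; 0 0 0 5 0 28 255; 0 0 0 15 0 28 255; 0 0 0 25 0 28 255'; python3 -m crank '0 0 0 8 0 0 255; 0 0 0 16 0 0 255; 0 0 0 24 0 0 255; 0 0 0 32 0 0 255; 0 0 0 40 0 0 255';  python3 -m crank '0 0 0 8 0 0 255; 0 0 0 16 0 0 255; 0 0 0 24 0 0 255; 0 0 0 32 0 0 255; 0 0 0 40 0 0 255'; python3 -c "
from h import *
to(.4578+.023*.955,.3952+.023*.296,.142,-73)"
```

```text
t: 47.7
ee_pos: [0.3819, 0.3725, 0.1424]
tool_rot: [[0.957, 0.291, 0.001], [0.291, -0.957, 0.001], [0.001, -0.0, -1.0]]
contact_force: [-2.3, -1.0, 2.6]
width: 0.0
gripper_force: 1.3
t: 48.2
ee_pos: [0.4199, 0.3838, 0.1414]
tool_rot: [[0.957, 0.291, 0.0], [0.291, -0.957, 0.0], [0.0, -0.0, -1.0]]
contact_force: [-0.4, 0.4, -0.2]
width: -0.0004
gripper_force: 0.0
t: 48.7
ee_pos: [0.4574, 0.3953, 0.1412]
tool_rot: [[0.957, 0.291, -0.001], [0.291, -0.957, -0.0], [-0.001, 0.0, -1.0]]
contact_force: [-1.4, 0.0, -1.8]
width: 0.0003
gripper_force: 0.9
shift [23.3  0.  -0.8] wz -0.1 (yaw -73.1) t 48.70 q [-0.3   0.49 -0.68  1.82  0.37  0.96 -2.41] tilt [-0.001 -0.   ]
```

```bash
python3 -m crank '0 0 0 5 0 0 255; 0 0 0 10 0 0 255; 0 0 0 15 0 0 255; 0 0 0 19 0 0 255; 0 0 0 19 0 0 255'; python3 -m crank '0 0 0 -30 0 0 255; 0 0 0 -70 0 0 255; 0 0 0 -100 0 -40 255; 0 0 0 -100 0 -80 255; 0 0 0 -100 0 -110 255'; python3 -m crank '0 0 0 0 40 0 255; 0 0 0 0 80 0 255; 0 0 0 0 120 0 255; 0 0 0 0 160 0 255; 0 0 0 0 200 0 255';python3 - <<'E'
from h import *
c=grab('top','fin_top.png');s=grab('side')
im=np.hstack([cv2.resize(c['color'][160:340,120:400],(480,309)),cv2.resize(s['color'][300:440,240:386],(320,309))]);im=np.vstack([im,cv2.resize(s['color'][150:420,150:520],(800,584))[:290]])
cv2.imwrite('pics/d.png',im[:,:,::-1]); mounts(c); to(.4,.1,.3)
W=pts(s); m=(abs(W[...,0]-.46)<.12)&(abs(W[...,1]-.39)<.12)&(W[...,2]>.13)&(s['color'].max(2)<60); print('knob side',W[m].mean(0) if m.any() else 0)
E
```

```text
t: 49.2
ee_pos: [0.476, 0.4007, 0.1413]
tool_rot: [[0.957, 0.29, 0.0], [0.29, -0.957, 0.0], [0.0, -0.0, -1.0]]
contact_force: [-0.0, -0.6, 0.5]
width: 0.0001
gripper_force: 0.0
t: 49.7
ee_pos: [0.3789, 0.3718, 0.2538]
tool_rot: [[0.956, 0.292, 0.002], [0.292, -0.956, 0.001], [0.002, -0.0, -1.0]]
contact_force: [0.7, 0.6, -0.2]
width: -0.0
gripper_force: 0.0
t: 50.2
ee_pos: [0.4379, 0.1786, 0.2516]
tool_rot: [[0.957, 0.291, 0.001], [0.291, -0.957, -0.0], [0.001, 0.0, -1.0]]
contact_force: [0.6, 0.8, -0.5]
width: -0.0003
gripper_force: 0.0
px 327.8 271.3  xy 0.4837 -0.0208 z 0.0773 n 41  rel -76.7 -0.5 mm
px 305.1 264.9  xy 0.5081 0.0331 z 0.0771 n 35  rel -52.3 53.4 mm
px 349.0 260.1  xy 0.5038 -0.0775 z 0.0767 n 41  rel -56.6 -57.2 mm
px 291.8 246.0  xy 0.5609 0.0592 z 0.0780 n 39  rel 0.5 79.5 mm
px 316.6 241.2  xy 0.5639 -0.0044 z 0.0784 n 39  rel 3.5 15.9 mm
px 352.7 237.2  xy 0.5605 -0.0963 z 0.0774 n 38  rel 0.1 -76.0 mm
px 298.1 223.4  xy 0.6168 0.0353 z 0.0773 n 37  rel 56.4 55.6 mm
px 339.9 217.9  xy 0.6152 -0.0724 z 0.0777 n 37  rel 54.8 -52.1 mm
px 318.3 214.8  xy 0.6314 -0.0190 z 0.0782 n 38  rel 71.0 1.3 mm
shift [-58.9  61.1 -48.7] wz 0.0 (yaw -73.5) t 50.30 q [ 0.11  0.12 -0.67  1.99  0.09  1.06 -1.88] tilt [ 0.    -0.002]
knob side [0.50827805 0.41599591 0.16178595]
```

View pics/d.png

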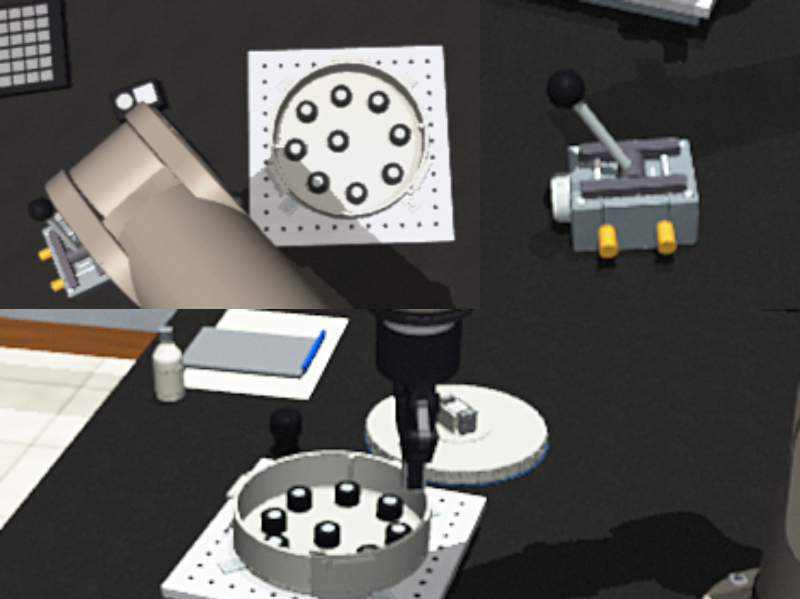

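The lever is over in FLOAT: the knob, at (565,88) in the top right panel, has moved about 112 mm. All nine mounts are flat and well apart, the lid lies on the mat at (455,430), and the camera box and eyepiece haven't moved. Handing in.

```bash
python3 -c "
from h import *
print(order.sign_off())"
```

```text
the job is handed in; nothing more can be done
None
```

The job is handed in at about 50 s: the lid is right way up within about 3 mm of the mat's centre, all nine specimens lie flat with at least 2 cm between them, the lever was then pushed into FLOAT, and the camera box and eyepiece were left alone; one specimen was set down with 79 N at the wrist, under the 120 N limit.

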